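# Load the dead-weight lapping arm, cap the stack and start it

## Robot

A 6-joint arm with a two-finger parallel gripper is mounted at the origin on the work surface. World frame = base frame: x ahead of the robot, y to its left, z up, the work surface at z = 0. Lengths are in m, angles in rad, forces in N, time in s.
With the tool pointing down it reaches from about 0.3 to 0.775 m from the base axis. Payload 14.6 kg.
Tool frame: the origin (TCP) lies midway between the tips of the shut fingers; the grasp point (between the pads) lies 19 mm behind it (ctrl.hold_point_z is the distance from the TCP to the grasp point, in m); z points along the fingers, x is the direction in which the jaws open and shut, and the axes are right-handed (so a half turn about z gives the same grasp; the last joint's range is limited). The gripper opens to 94 mm and grips with 3 to 60 N. Pads are 16 mm wide; open, the fingers measure 119 mm over their backs; the gripper's body (75 mm by 177 mm) begins 78 mm behind the grasp point.
Start: joints at [-1.276, 0.3, 1.521, -0, 1.321, -0.067], TCP at [0.195, -0.514, 0.167] pointing down, gripper open.
Joint ranges: [-3.03, 3.03], [-0.79, 2.21], [0.23, 2.52], [-1.04, 4.18], [0, 3.07], [-2.55, 2.55]. Speed limits (rad/s): [2.22, 2.22, 2.57, 3.14, 3.14, 3.14].

## Interface

Orientations are given as [roll, pitch, yaw] about the fixed x, y, z axes, in that order (R = Rz(yaw) Ry(pitch) Rx(roll)).
In Python, from station import ctrl, viewer, ticket, nets gives the robot as it stands.
- The arm moves only by the tool carry_out, never from a script. Its argument "commands" is one flat list of numbers, 7 for each row, row after row: the closure, from -1 (fully open) to 1 (shut), so that 0 is half open, then the shift along the world's x, y, z in cm, then the turn, a rotation vector about the world's x, y, z in rad. In form: [gripper, tx, ty, tz, ax, ay, az, gripper, tx, ty, tz, ax, ay, az, ...]. A call has 1 to 12 rows; each row is the pose to reach, as a shift and turn from the pose measured when the call began; what a row does not reach only later rows make up. A row lasts 1/12 s, in which the tool goes at most 41.7 mm and 7.16 degrees, less where a joint would pass 70% of its speed; a pose out of reach is approached as far as the arm can. A call with a gripper value outside its range is refused whole. The fingers move at their own pace and stop on an object; "force" is the grip in N (left out, the last holds). Time passes only in rows, so rows that repeat a pose let the fingers close. It gives the time, the measured TCP pose, the force and the opening at its end, in the units of the state.
- ctrl.get_obs(): the state, without advancing time (a new reading comes with each control period).
- viewer.camera(name): name is "scene" or "side" or "wrist"; returns (picture, depth): 400x640x3 uint8, blue, green, red; 400x640 float32, m along the optical axis (not along the pixel's ray), 0 where there is no reading.
- viewer.camera_info(name): a dict with "fx", "fy", "cx", "cy" (pixels), "R" (3x3) and "t" (3): a world point X has camera coordinates R X + t. Camera axes: x right, y down, z forward; pixel columns grow to the right and rows downward; lengths in m; the calibration is good to about 2 mm. A picture is of the moment at which its call begins: read the wrist's pose just before it. camera_info takes no time and is no camera call; for the wrist camera it gives the pose at the moment of the call.
- ticket.hand_in(): hands the job in, once; it reports no verdict.
Trained networks look in the newest picture that a camera, given by its name, has taken for a name from the list of things; names that differ only in an ending like _2 or _b are one class to them, and where a whole thing is asked for, a point or a joint stands for the part that bears it (a point fixed in the world has none). Each returns a list of dicts, best first, with "confidence" (0 to 1); they miss things now and then, are a little off and sometimes report something else, mostly with a low value. They report only what shows in the picture. A call takes as long as a camera call. They do not tell look-alikes from the thing itself.
- nets.silhouettes(camera, thing): "region" (400x640 bool, what is visible of it) and "extent" ([left, top, right, bottom] in pixels, round what is visible of it).
The state is a dict: "time_s": time; "qpos": joint angles; "joint_vel": joint speeds; "tau": joint torques, N m; "ee_pos": TCP position; "eef_rot": TCP orientation; "force": force on the tool from outside, world axes, zero at the start; "moment": the same for the moment, N m; "grip_width": finger opening in m.
Only numpy, scipy, OpenCV 4.12 (cv2) and the standard library are available. Lean on these libraries where they do the work, as an engineer would, in place of code of your own. Each camera call takes 0.05 s, during which the arm holds its last target. There are 200 camera calls.

## Task

Slide every slotted steel weight that is on the bench sideways onto the headed stem of the lapping arm, flat on the pan in one stack, with their slots turned about a quarter turn or more away from one another. When all are on, lower the steel keeper collar over the stem so that it sits flat on top of the stack; the collar is sunk flush in the pocket of the aluminium block, and pressing the block's ejector lever fully down raises it to be gripped. Then start the machine at its control box: press the smallest key, then the middle-sized one, then the biggest, one at a time and each fully down, and leave the other things on the bench where they are.

Things in the scene. Friction and masses are not known exactly. Their poses are not given: they have to be found in the camera images.
- weight0: slotted weight: flat steel disc, 60 mm diameter, 8 mm thick, 150 g, with a straight slot 13 mm wide (flared at the rim) from the rim to a flat end 7 mm beyond the centre. Origin: centre of the disc at half thickness; x points out along the slot to its open mouth; either face may be up. Three or four such weights lie flat on the bench to the robot's left, at any yaw; an absent one reads None.
- weight1: slotted weight: flat steel disc, 60 mm diameter, 8 mm thick, 150 g, with a straight slot 13 mm wide (flared at the rim) from the rim to a flat end 7 mm beyond the centre. Origin: centre of the disc at half thickness; x points out along the slot to its open mouth; either face may be up. Three or four such weights lie flat on the bench to the robot's left, at any yaw; an absent one reads None.
- weight2: slotted weight: flat steel disc, 60 mm diameter, 8 mm thick, 150 g, with a straight slot 13 mm wide (flared at the rim) from the rim to a flat end 7 mm beyond the centre. Origin: centre of the disc at half thickness; x points out along the slot to its open mouth; either face may be up. Three or four such weights lie flat on the bench to the robot's left, at any yaw; an absent one reads None.
- weight3: slotted weight: flat steel disc, 60 mm diameter, 8 mm thick, 150 g, with a straight slot 13 mm wide (flared at the rim) from the rim to a flat end 7 mm beyond the centre. Origin: centre of the disc at half thickness; x points out along the slot to its open mouth; either face may be up. Three or four such weights lie flat on the bench to the robot's left, at any yaw; an absent one reads None.
- mouth0 (a point): point in the slot of weight0, 28 mm from the disc's centre towards the open mouth, at half thickness; None if that weight is absent
- mouth1 (a point): point in the slot of weight1, 28 mm from the disc's centre towards the open mouth, at half thickness; None if that weight is absent
- mouth2 (a point): point in the slot of weight2, 28 mm from the disc's centre towards the open mouth, at half thickness; None if that weight is absent
- mouth3 (a point): point in the slot of weight3, 28 mm from the disc's centre towards the open mouth, at half thickness; None if that weight is absent
- pan (a point): centre of the top of the lapping arm's weight pan (48 mm diameter, 50 mm above the bench), z up, on the axis of its stem: 8 mm diameter, bare for 40 mm above the pan, then a head 17 mm wide and 6 mm tall, wider than the slots: weights go on only sideways, below the head, from any side. Fixed; its green base and arm (140 x 84 mm) are under 46 mm high.
- block: aluminium block, 84 x 74 x 46 mm tall, fixed to the bench, with a round vertical pocket 45 mm in diameter at its middle. Origin: centre of its underside; z up; its ejector lever sticks out on the -x side.
- collar: keeper collar: a plain dark steel ring, 42 mm outside diameter, 22 mm bore, 30 mm tall, 220 g; the bore passes over the stem's head. Origin: centre of its underside; z is its axis, up. At the start it is sunk in the block's pocket with its top flush with the block's top.
- ejector (a joint): ejector lever of the block: 0 rad at the start (up), 0.40 rad fully pressed. It turns about a level axis 66 mm from the pad's centre, on the block's side, 32 mm above the bench; takes about 5 to 9 N at the pad, stays where it is left, and lifts the collar 4.5 mm per 0.1 rad, 18 mm in all.
- pad (a point): centre of the top of the lever's black press pad (30 x 34 mm), about 48 mm above the bench at the start and about 23 mm when fully pressed; press it straight down
- key_small (a joint): the smallest of three round grey spring keys in a row, 48 mm apart, in any order, on a low grey control box (52 x 156 mm, 30 mm tall), cap 16 mm in diameter: 0 m when up, 0.005 m fully down (takes 4 N), springs back; pressed straight down
- key_mid (a joint): the middle-sized of three round grey spring keys in a row, 48 mm apart, in any order, on a low grey control box (52 x 156 mm, 30 mm tall), cap 24 mm in diameter: 0 m when up, 0.005 m fully down (takes 4 N), springs back; pressed straight down
- key_big (a joint): the biggest of three round grey spring keys in a row, 48 mm apart, in any order, on a low grey control box (52 x 156 mm, 30 mm tall), cap 32 mm in diameter: 0 m when up, 0.005 m fully down (takes 4 N), springs back; pressed straight down
- key_small_top (a point): centre of the top of the smallest key's cap; it goes down with the cap
- key_mid_top (a point): centre of the top of the middle-sized key's cap; it goes down with the cap
- key_big_top (a point): centre of the top of the biggest key's cap; it goes down with the cap
- tape: bystander: yellow roll of tape, 52 mm diameter, 20 mm tall, lying flat; origin under its centre
- offcut: bystander: plywood offcut 90 x 50 x 32 mm; origin under its centre
- nut: bystander: big hexagon steel piece, 38 mm over its corners, 26 mm tall; origin under its centre
- spray: bystander: grey can, 54 mm diameter, 150 mm tall, standing; origin under its centre
- mug: bystander: white mug, 76 mm wide, 90 mm tall, standing; origin under its centre
Mind the look-alikes: they are no part of the job. Leave any blue, orange or pink look-alike of the weight2 alone.

How it is judged:
On the way, in this order (a step that is already met when the one before it is completed fails the run):
1. all the weights present are on the stem, flat on the pan, their slots turned away from one another (horizontal distance between each of weight0, weight1, weight2, weight3 and pan below 0.008 m and z of weight0 in the frame of pan between 0.001 and 0.032 m and angle between the z axis of each of weight0, weight1, weight2, weight3 and the z axis of pan, either way round below 0.1 rad and z of weight1 in the frame of pan between 0.001 and 0.032 m and z of weight2 in the frame of pan between 0.001 and 0.032 m and z of weight3 in the frame of pan between 0.001 and 0.032 m and horizontal distance between mouth0 and mouth1 above 0.0237 m and horizontal distance between each of mouth0, mouth1 and mouth2 above 0.0237 m and horizontal distance between each of mouth0, mouth1, mouth2 and mouth3 above 0.0237 m), for 0.2 s.
2. the collar is over the stem on top of the weights (horizontal distance between collar and pan below 0.008 m and z of collar in the frame of pan between 0.011 and 0.037 m and angle between collar's own z axis and vertical below 0.1 rad and z of each of weight0, weight1, weight2, weight3 in the frame of collar below -0.001 m), for 0.2 s.
3. the smallest key is pressed fully down, by itself (value of joint key_small above 0.004 m and value of joint each of key_mid, key_big below 0.002 m), for 0.05 s.
4. the middle-sized key is pressed fully down, by itself (value of joint key_mid above 0.004 m and value of joint each of key_small, key_big below 0.002 m), for 0.05 s.
5. the biggest key is pressed fully down, by itself (value of joint key_big above 0.004 m and value of joint each of key_small, key_mid below 0.002 m), for 0.05 s.
At the end, for the whole second after the job is handed in: Every weight present lies flat (0.1 rad) in the stack on the pan within 8 mm of the stem's axis, slots at least 50 degrees apart; the collar lies over the stem on top of them, flat (0.1 rad), within 8 mm of the axis; keys up, all at rest (all of step 1 and all of step 2 and linear speed of each of collar, weight0, weight1, weight2, weight3 below 0.02 m/s and value of joint each of key_small, key_mid, key_big below 0.002 m); the robot touches nothing.
It fails at once if a bystander is pushed more than 5 cm from its place or knocked over (distance of any of tape, offcut, nut, spray, mug from where it was at the start of the episode above 0.05 m or angle between any of spray, mug's own z axis and vertical above 0.6 rad).
It fails at once if two keys are pressed at the same time (value of joint each of key_small, key_mid above 0.003 m or value of joint each of key_small, key_big above 0.003 m or value of joint each of key_mid, key_big above 0.003 m).
Of weight0, weight1, weight2, weight3 only 3 to 4 are there at a start; the rules pass over those that are not, and their reading is None.
At some moment in a run one of weight0, weight1, weight2, weight3 may be knocked a few centimetres aside while the robot is not near it.
Once in a run the grip may slacken for a moment while it holds something.
It also fails if it takes over 210 s, if anything falls off the work surface, if the arm or the gripper's body presses on something with over 40 N, if the wrist force passes 120 N, or if a joint passes its speed limit or range.

## Working session

There is one attempt and no reset: what is moved stays moved. The work goes in short steps, Python scripts to look and compute and a tool call to move; the robot and the scene stay as the last step left them, time stands still between calls to the robot, and variables do not carry over. Pictures are saved under pics/ and viewed, about 12 in all and at most 16, crops included, and the job is handed in when it is done.

Besides the shell and the picture viewer there is one more tool, called after ">>>" by a JSON object that holds its "fn" and its "kwargs", one argument or row to a line. carry_out: Moves the arm, as the interface text tells. Its arguments: {"type":"object","properties":{"commands":{"type":"array","items":{"type":"number"}},"force":{"type":"number"}},"required":["commands"]}

```bash
mkdir -p pics; ls; cat > h.py <<'E'
import numpy as np, cv2
from station import ctrl, viewer, ticket, nets
def shot(cam,name=None):
    info=viewer.camera_info(cam); im,d=viewer.camera(cam)
    if name: cv2.imwrite(f'pics/{name}.png',im)
    return im,d,info
def cloud(d,info):
    v,u=np.mgrid[0:d.shape[0],0:d.shape[1]]
    c=np.stack([(u-info['cx'])/info['fx']*d,(v-info['cy'])/info['fy']*d,d],-1)
    return (c-np.array(info['t']))@np.array(info['R'])   # R^T (c-t)
E
python3 - <<'E'
from h import *
o=ctrl.get_obs(); print(o['ee_pos'],o['eef_rot'],o['grip_width'],o['force'],ctrl.hold_point_z)
for c in ['scene','side']:
    im,d,i=shot(c,c+'0'); P=cloud(d,i); np.save(c+'P.npy',P)
    print(c,-np.array(i['R']).T@np.array(i['t']),i['fx'])
    for n in ['weight0','pan','block','collar','pad','key_small','key_mid','key_big','tape','offcut','nut','spray','mug']:
        for r in nets.silhouettes(c,n):
            if r['confidence']<.3: continue
            m=r['region']&(d>0); p=P[m]; 
            print(n,round(r['confidence'],2),r['extent'],np.round(np.median(p,0),3),np.round(p.min(0),3),np.round(p.max(0),3))
E
```

```text
pics
[ 0.19458078 -0.51409101  0.16626983] [-3.14153794e+00  1.21119183e-03 -1.20893651e+00] 0.0942536814724003 [ 0.52661459  0.34435078 -0.22426277] 0.0188
scene [ 1.38897452 -0.05161455  0.88704124] 436.1234535184325
weight0 0.7 [372.6, 150.8, 395.6, 168.2] [0.338 0.209 0.007] [ 0.299  0.176 -0.002] [0.375 0.237 0.013]
weight0 0.67 [410.0, 161.3, 432.0, 172.7] [0.361 0.327 0.007] [ 0.33   0.296 -0.002] [0.39  0.357 0.013]
weight0 0.66 [342.6, 160.8, 363.6, 177.0] [0.386 0.108 0.007] [ 0.342  0.078 -0.005] [0.419 0.142 0.013]
weight0 0.6 [376.1, 175.8, 398.3, 189.4] [0.457 0.2   0.007] [ 0.424  0.168 -0.003] [0.484 0.227 0.013]
weight0 0.58 [428.3, 214.6, 447.2, 234.3] [0.606 0.319 0.007] [ 0.577  0.29  -0.006] [0.637 0.349 0.012]
weight0 0.58 [149.2, 207.7, 183.8, 263.0] [ 0.706 -0.375  0.101] [ 0.518 -0.47  -0.003] [ 0.716 -0.355  0.153]
weight0 0.55 [381.1, 201.2, 402.1, 220.0] [0.556 0.202 0.007] [ 0.528  0.17  -0.003] [0.587 0.233 0.013]
weight0 0.53 [416.0, 181.8, 441.1, 195.7] [0.471 0.322 0.007] [ 0.44   0.293 -0.003] [0.5   0.352 0.014]
pan 0.71 [304.1, 169.9, 340.6, 225.8]
[... 3298 characters left out ...]
204.6, 273.9, 220.3] [0.696 0.063 0.014] [ 0.668  0.009 -0.001] [0.734 0.088 0.025]
offcut 0.92 [201.5, 221.4, 241.5, 247.9] [0.757 0.199 0.032] [0.718 0.117 0.002] [0.806 0.241 0.038]
nut 0.7 [227.5, 196.3, 243.2, 211.2] [0.78  0.063 0.024] [ 0.764  0.033 -0.002] [0.802 0.074 0.031]
spray 0.77 [305.7, 105.9, 318.2, 145.6] [ 0.68  -0.362  0.086] [ 0.658 -0.394  0.004] [ 0.708 -0.349  0.156]
spray 0.62 [200.4, 218.9, 239.3, 249.8] [0.757 0.199 0.031] [ 0.718  0.104 -0.002] [0.83  0.241 0.038]
spray 0.39 [284.7, 245.6, 309.4, 263.1] [0.553 0.202 0.009] [ 0.524  0.158 -0.001] [0.586 0.23  0.013]
mug 0.96 [174.4, 259.2, 220.6, 320.6] [0.695 0.417 0.06 ] [ 0.664  0.284 -0.   ] [0.763 0.476 0.094]
```

```bash
python3 - <<'E'
import cv2,numpy as np
a=cv2.imread('pics/scene0.png')[140:290,140:520]; b=cv2.imread('pics/side0.png')[100:330,170:400]
cv2.imwrite('pics/v1.png',np.vstack([cv2.resize(a,(760,300),interpolation=2),cv2.copyMakeBorder(cv2.resize(b,None,fx=1.3,fy=1.3,interpolation=2),0,0,0,760-299,cv2.BORDER_CONSTANT)]))
E
```

```text
(no output)
```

View pics/v1.png

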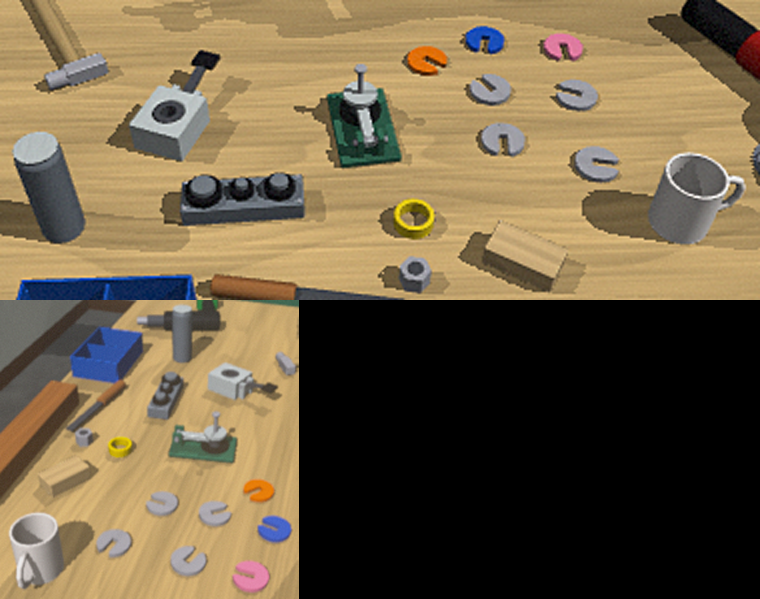

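```bash
cat >> h.py <<'E'
def tool():
    from scipy.spatial.transform import Rotation as R
    o=ctrl.get_obs(); return o,R.from_euler('xyz',o['eef_rot']).as_matrix()
def discs(P,im,zlo=.003,zhi=.016,box=(.3,.7,.05,.42)):
    """grey slotted discs in an organised cloud: list of (x,y,mouth yaw,r,sat,area)"""
    m=(P[...,2]>zlo)&(P[...,2]<zhi)&(P[...,0]>box[0])&(P[...,0]<box[1])&(P[...,1]>box[2])&(P[...,1]<box[3])
    n,l,st,_=cv2.connectedComponentsWithStats(m.astype(np.uint8)); out=[]
    sat=cv2.cvtColor(im,cv2.COLOR_BGR2HSV)[...,1]
    for k in range(1,n):
        if st[k,4]<150: continue
        q=P[l==k]; q=q[np.abs(q[:,2]-np.median(q[:,2]))<.003]
        c,r=cv2.minEnclosingCircle((q[:,:2]*1000).astype(np.float32)); c=np.array(c)/1000
        g=np.zeros((140,140),np.uint8); ij=((q[:,:2]-c)*1000+70).round().astype(int); ij=ij[((ij>=0)&(ij<140)).all(1)]
        g[ij[:,1],ij[:,0]]=1; g=cv2.morphologyEx(g,cv2.MORPH_CLOSE,np.ones((5,5)))
        y,x=np.mgrid[0:140,0:140]-70; h=(g==0)&(x*x+y*y<27**2)
        a=np.arctan2(y[h].mean(),x[h].mean()) if h.any() else 9
        out.append([*np.round(c,4),round(float(a),3),round(r/1000,4),int(np.median(sat[l==k])),int(h.sum()),round(float(np.median(q[:,2])),4)])
    return out
E
python3 - <<'E'
from h import *
o,R=tool(); i=viewer.camera_info('wrist')
C=-np.array(i['R']).T@np.array(i['t']); print('cam in tool',R.T@(C-o['ee_pos']),'axes',(R.T@np.array(i['R']).T).round(3).tolist(),i['fx'],i['cx'],i['cy'])
for c in ['scene','side']:
    P=np.load(c+'P.npy'); im=cv2.imread(f'pics/{c}0.png')
    q=P[(P[...,2]>.085)&(P[...,2]<.11)&(abs(P[...,0]-.5)<.1)&(abs(P[...,1])<.06)]
    print(c,'head',len(q),np.median(q,0),q.min(0),q.max(0))
    for d in discs(P,im): print(d)
    q=P[(P[...,2]>.028)&(P[...,2]<.06)&(P[...,0]>.6)&(P[...,0]<.72)&(P[...,1]<-.05)&(P[...,1]>-.26)]
    for z in (.036,.044): 
        s=q[q[:,2]>z]; 
        for lo,hi in ((-.26,-.174),(-.174,-.13),(-.13,-.05)):
            t=s[(s[:,1]>lo)&(s[:,1]<hi)]; print(z,len(t),t.min(0).round(3),t.max(0).round(3),np.median(t,0).round(3)) if len(t) else 0
E
```

```text
cam in tool [-0.00069379 -0.06711113 -0.21727018] axes [[1.0, -0.0, -0.0], [0.0, 0.972, 0.234], [0.0, -0.234, 0.972]] 280.74400867985696 325.1624631951827 200.6756943788183
scene head 27 [0.50234827 0.00062974 0.09523544] [ 0.49386552 -0.00702139  0.08991077] [0.5105869  0.00921512 0.09993255]
[np.float64(0.3396), np.float64(0.206), -1.099, 0.033, 222, 1839, 0.0073]
[np.float64(0.3619), np.float64(0.3271), -0.421, 0.0313, 115, 1767, 0.0075]
[np.float64(0.3868), np.float64(0.1089), -0.056, 0.0321, 245, 1772, 0.0075]
[np.float64(0.4566), np.float64(0.1997), 2.794, 0.0333, 15, 1646, 0.0073]
[np.float64(0.4699), np.float64(0.3221), -2.638, 0.0317, 15, 1567, 0.0079]
[np.float64(0.5574), np.float64(0.1994), -0.906, 0.0318, 14, 1201, 0.0076]
[np.float64(0.6053), np.float64(0.3188), 2.392, 0.0325, 14, 892, 0.0077]
0.036 235 [ 0.644 -0.228  0.036] [ 0.69  -0.181  0.055] [ 0.672 -0.204  0.044]
0.036 105 [ 0.648 -0.171  0.036] [ 0.678 -0.143  0.054] [ 0.666 -0.157  0.042]
0.036 162 [ 0.64  -0.128  0.036] [ 0.681 -0.09   0.055] [ 0.665 -0.11   0.043]
0.044 118 [ 0.649 -0.226  0.044] [ 0.682 -0.1
[... 594 characters left out ...]
, 0.0093]
[np.float64(0.6067), np.float64(0.3211), 1.516, 0.0313, 10, 505, 0.0093]
[np.float64(0.4685), np.float64(0.3232), -2.04, 0.0316, 10, 465, 0.0092]
[np.float64(0.3605), np.float64(0.3264), -0.108, 0.0312, 104, 477, 0.0093]
0.036 114 [ 0.639 -0.226  0.037] [ 0.685 -0.179  0.056] [ 0.659 -0.195  0.045]
0.036 61 [ 0.644 -0.17   0.036] [ 0.675 -0.137  0.055] [ 0.658 -0.152  0.044]
0.036 100 [ 0.64  -0.125  0.036] [ 0.677 -0.089  0.056] [ 0.656 -0.101  0.044]
0.044 71 [ 0.641 -0.22   0.044] [ 0.684 -0.179  0.056] [ 0.66  -0.197  0.052]
0.044 29 [ 0.646 -0.163  0.044] [ 0.673 -0.143  0.055] [ 0.659 -0.152  0.048]
0.044 54 [ 0.641 -0.124  0.044] [ 0.677 -0.091  0.056] [ 0.656 -0.104  0.05 ]
```

>>> {"fn": "carry_out", "kwargs": {
  "commands": [-1,30,72,0,0,0,1.2,-1,30,72,0,0,0,1.2,-1,30,72,0,0,0,1.2,-1,30,72,0,0,0,1.2,-1,30,72,0,0,0,1.2,-1,30,72,0,0,0,1.2,-1,30,72,0,0,0,1.2,-1,30,72,0,0,0,1.2,-1,30,72,0,0,0,1.2,-1,30,72,0,0,0,1.2,-1,30,72,0,0,0,1.2,-1,30,72,0,0,0,1.2]
}}

```text
time_s: 2.4
ee_pos: [0.3873, -0.0508, 0.1672]
eef_rot: [3.141, -0.001, -0.009]
force: [0.1, -0.5, 0.3]
grip_width: 0.0939
```

>>> {"fn": "carry_out", "kwargs": {
  "commands": [-1,11.5,24,0,0,0,0,-1,11.5,24,0,0,0,0,-1,11.5,24,0,0,0,0,-1,11.5,24,0,0,0,0,-1,11.5,24,0,0,0,0,-1,11.5,24,0,0,0,0,-1,11.5,24,0,0,0,0,-1,11.5,24,0,0,0,0,-1,11.5,24,0,0,0,0]
}}

```text
time_s: 3.15
ee_pos: [0.5021, 0.1897, 0.1667]
eef_rot: [3.141, -0.0, -0.007]
force: [0.9, -0.7, 0.6]
grip_width: 0.0938
```

```bash
python3 - <<'E'
from h import *
im,d,i=shot('wrist','w1'); P=cloud(d,i)
for r in discs(P,im): print(r)
q=P[(P[...,2]>.085)&(P[...,2]<.11)&(abs(P[...,0]-.5)<.03)&(abs(P[...,1])<.03)]
print('head',len(q),q.min(0),q.max(0))
E
```

```text
[np.float64(0.683), np.float64(0.3874), 0.584, 0.027, 22, 2190, 0.0096]
[np.float64(0.3594), np.float64(0.3268), -0.063, 0.0303, 109, 423, 0.0075]
[np.float64(0.4677), np.float64(0.3235), -1.955, 0.0301, 10, 427, 0.0074]
[np.float64(0.6052), np.float64(0.321), 1.387, 0.0304, 10, 442, 0.0073]
[np.float64(0.3384), np.float64(0.2065), -0.229, 0.0303, 196, 432, 0.0073]
[np.float64(0.5552), np.float64(0.1993), -0.111, 0.0301, 9, 447, 0.0074]
[np.float64(0.4515), np.float64(0.1975), -2.552, 0.03, 9, 452, 0.0074]
[np.float64(0.4013), np.float64(0.1023), -2.855, 0.0227, 192, 1916, 0.0073]
head 48 [0.49264066 0.0037228  0.0900378 ] [0.50729544 0.01014729 0.09599879]
```

View pics/w1.png

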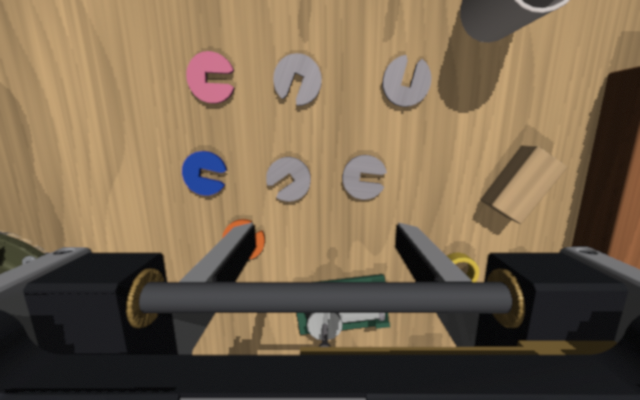

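>>> {"fn": "carry_out", "kwargs": {
  "commands": [-1,5.3,1,-4,0,0,1.467,-1,5.3,1,-12,0,0,1.467,-1,5.3,1,-12,0,0,1.467,-1,5.3,1,-12,0,0,1.467,-1,5.3,1,-12,0,0,1.467,-1,5.3,1,-12,0,0,1.467,-1,5.3,1,-12,0,0,1.467,-1,5.3,1,-12,0,0,1.467,-1,5.3,1,-12,0,0,1.467,-1,5.3,1,-12,0,0,1.467,-1,5.3,1,-12,0,0,1.467,-1,5.3,1,-12,0,0,1.467]
}}

```text
time_s: 4.2
ee_pos: [0.5549, 0.1974, 0.0476]
eef_rot: [3.141, -0.001, 1.464]
force: [-0.7, -0.3, -0.2]
grip_width: 0.094
```

>>> {"fn": "carry_out", "kwargs": {
  "commands": [-1,0,0.2,-3.5,0,0,0,-1,0,0.2,-4.5,0,0,0,-1,0,0.2,-4.5,0,0,0,0.3,0,0.2,-4.5,0,0,0,0.5,0,0.2,-4.5,0,0,0,0.5,0,0.2,-4.5,0,0,0,0.5,0,0.2,-4.5,0,0,0,0.5,0,0.2,-4.5,0,0,0,0.5,0,0.2,-4.5,0,0,0,0.5,0,0.2,-4.5,0,0,0],
  "force": 30
}}

```text
time_s: 5.03
ee_pos: [0.555, 0.1994, 0.0028]
eef_rot: [3.14, -0.001, 1.464]
force: [-0.1, 0.1, 0.3]
grip_width: 0.0507
```

>>> {"fn": "carry_out", "kwargs": {
  "commands": [0.5,0,0,0,0,0,0,0.5,0,0,0,0,0,0,0.5,0,0,0,0,0,0]
}}

```text
time_s: 5.28
ee_pos: [0.555, 0.1994, 0.0028]
eef_rot: [3.14, -0.001, 1.464]
force: [0.0, -0.3, 0.2]
grip_width: 0.0309
```

```bash
python3 - <<'E'
from h import *
print(ctrl.get_obs()['grip_width'],ctrl.get_obs()['force'])
im,d,i=shot('wrist','w2'); P=cloud(d,i)
for r in discs(P,im): print(r)
E
```

```text
0.030889637658538683 [ 0.0342237  -0.34545356  0.17010672]
[np.float64(0.3994), np.float64(0.1018), -2.937, 0.0241, 187, 1520, 0.0074]
[np.float64(0.451), np.float64(0.1975), -2.535, 0.03, 9, 411, 0.0074]
[np.float64(0.467), np.float64(0.3238), -1.935, 0.0308, 9, 392, 0.0074]
[np.float64(0.5545), np.float64(0.1993), -0.184, 0.0301, 9, 614, 0.0074]
[np.float64(0.5965), np.float64(0.3222), -0.191, 0.0288, 9, 1202, 0.0074]
[np.float64(0.5687), np.float64(0.0517), 3.085, 0.0191, 100, 2132, 0.009]
[np.float64(0.6163), np.float64(0.3327), -2.48, 0.0141, 9, 2105, 0.0074]
[np.float64(0.6856), np.float64(0.373), 1.164, 0.0149, 21, 2197, 0.0072]
```

View pics/w2.png

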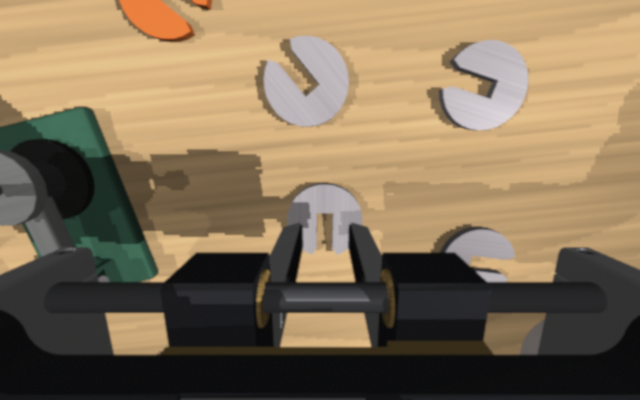

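```bash
python3 - <<'E'
from h import *
o,R=tool(); im,d,i=shot('wrist'); P=cloud(d,i)
T=(P-o['ee_pos'])@R
for rows in (195,205,215,225,235,240,245,250,255,260):
  print(rows,[(c,*(T[rows,c]*1000).round(0).astype(int),'z',round(P[rows,c,2]*1000,1)) for c in (285,293,300,312,325,338,348,355,365)])
E
```

```text
195 [(285, np.int64(-32), np.int64(-20), np.int64(4), 'z', np.float64(-0.9)), (293, np.int64(-25), np.int64(-20), np.int64(3), 'z', np.float64(-0.5)), (300, np.int64(-19), np.int64(-22), np.int64(-5), 'z', np.float64(7.9)), (312, np.int64(0), np.int64(-68), np.int64(-217), 'z', np.float64(220.0)), (325, np.int64(0), np.int64(-21), np.int64(-5), 'z', np.float64(7.3)), (338, np.int64(10), np.int64(-21), np.int64(-3), 'z', np.float64(6.2)), (348, np.int64(18), np.int64(-21), np.int64(-4), 'z', np.float64(6.5)), (355, np.int64(25), np.int64(-20), np.int64(4), 'z', np.float64(-1.5)), (365, np.int64(33), np.int64(-20), np.int64(4), 'z', np.float64(-0.9))]
205 [(285, np.int64(-32), np.int64(-11), np.int64(3), 'z', np.float64(-0.5)), (293, np.int64(-25), np.int64(-14), np.int64(-5), 'z', np.float64(8.0)), (300, np.int64(-19), np.int64(-14), np.int64(-5), 'z', np.float64(7.9)), (312, np.int64(-10), np.int64(-13), np.int64(-4), 'z', np.float64(6.9)), (325, np.int64(0), np.int64(-13), np.int64(-4), 'z', np.float64(7.1)), (338, np.int64(10), np.int64(-14), np.int64(-5), 'z', np.float64(7.9)), (3
[... 4784 characters left out ...]
, np.int64(-90), 'z', np.float64(93.0))]
260 [(285, np.int64(-18), np.int64(-10), np.int64(-95), 'z', np.float64(98.2)), (293, np.int64(-15), np.int64(-10), np.int64(-96), 'z', np.float64(98.3)), (300, np.int64(-13), np.int64(-4), np.int64(-82), 'z', np.float64(84.3)), (312, np.int64(-11), np.int64(37), np.int64(3), 'z', np.float64(0.1)), (325, np.int64(0), np.int64(37), np.int64(3), 'z', np.float64(-0.1)), (338, np.int64(11), np.int64(37), np.int64(3), 'z', np.float64(-0.4)), (348, np.int64(14), np.int64(5), np.int64(-63), 'z', np.float64(66.2)), (355, np.int64(15), np.int64(-9), np.int64(-93), 'z', np.float64(95.8)), (365, np.int64(19), np.int64(-10), np.int64(-96), 'z', np.float64(98.9))]
```

```bash
python3 - <<'E'
from h import *
im,d,i=shot('side'); a=im[200:320,220:380]
w=cv2.imread('pics/w2.png')[170:290,240:410]
im2,_,_=shot('scene'); b=im2[120:240,320:480]
cv2.imwrite('pics/v2.png',np.hstack([cv2.resize(x,(400,300)) for x in (a,w)]))
cv2.imwrite('pics/v2.png',np.vstack([cv2.imread('pics/v2.png'),np.hstack([cv2.resize(b,(400,300)),np.zeros((300,400,3),np.uint8)])]))
E
```

```text
(no output)
```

View pics/v2.png

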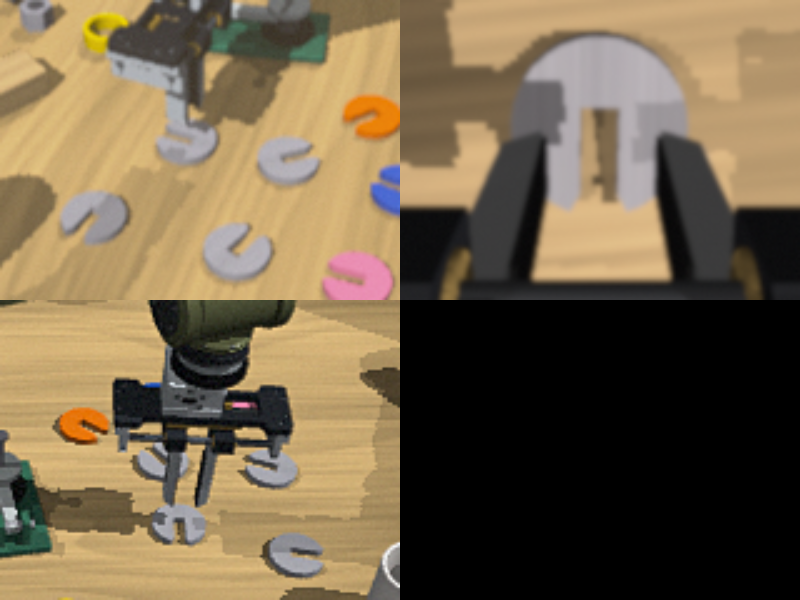

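```bash
python3 - <<'E'
from h import *
o,R=tool(); print(o['ee_pos'],o['qpos'])
for c in ('scene','side','wrist'):
    im,d,i=shot(c); P=cloud(d,i); T=(P-o['ee_pos'])@R; ok=(d>0)&(abs(T[...,0])<.035)&(abs(T[...,1])<.016)&(P[...,2]>.014)
    q=T[ok]; 
    for zz in range(-70,0,5):
        s=q[(q[:,2]>zz/1e3)&(q[:,2]<=zz/1e3+.005)]
        if len(s)>1: print(c,zz,len(s),(s.min(0)*1e3).round(),(s.max(0)*1e3).round())
E
```

```text
[0.55499551 0.19940957 0.00275414] [ 2.82775224e-01  5.64907833e-01  1.55238263e+00  1.29466882e-04
  1.02289191e+00 -1.18123778e+00]
scene -70 15 [-22.  -0. -70.] [ 23.  15. -65.]
scene -65 11 [-22.   7. -65.] [ 24.  14. -60.]
scene -60 15 [-23.  -6. -60.] [ 25.  14. -55.]
scene -55 18 [-23.  -6. -55.] [ 23.  13. -50.]
scene -50 10 [-23.   1. -50.] [ 21.  12. -46.]
scene -45 8 [-20.   6. -44.] [ 19.  10. -41.]
scene -40 3 [-14.   5. -40.] [ 19.  10. -39.]
side -70 19 [-24.  -9. -70.] [ 25.  11. -65.]
side -65 31 [-24.  -9. -65.] [ 26.   7. -60.]
side -60 23 [-23.  -9. -60.] [ 26.   8. -55.]
side -55 22 [-22. -10. -55.] [ 25.   8. -50.]
side -50 15 [-15. -10. -50.] [ 24.   8. -45.]
side -45 9 [-17.  -8. -45.] [ 14.  -0. -41.]
wrist -70 197 [-23. -11. -70.] [ 24.   7. -65.]
wrist -65 142 [-23. -11. -65.] [ 24.   7. -60.]
wrist -60 155 [-23. -11. -60.] [ 24.   6. -55.]
wrist -55 127 [-23. -11. -55.] [ 24.   7. -50.]
wrist -50 124 [-23. -11. -50.] [ 24.   3. -45.]
wrist -45 76 [-20. -11. -45.] [ 21.   7. -40.]
wrist -40 35 [-15. -11. -40.] [ 16.   4. -37.]
```

>>> {"fn": "carry_out", "kwargs": {
  "commands": [-1,0,0,0,0,0,0,-1,0,0,0,0,0,0,-1,0,0,0,0,0,0,-1,0,0,0,0,0,0,-1,0,0,0,0,0,0,-1,0,0,0,0,0,0,-1,0,0,0,0,0,0,-1,0,0,-2,0,0,0,-1,0,0,-3.3,0,0,0,-1,0,0,-3.3,0,0,0]
}}

```text
time_s: 6.47
ee_pos: [0.5532, 0.1989, -0.0332]
eef_rot: [-3.139, 0.001, 1.464]
force: [0.3, -0.5, -0.1]
grip_width: 0.0867
```

```bash
python3 - <<'E'
from h import *
o,R=tool(); print(o['ee_pos'],o['grip_width'],o['force'])
for c in ('side','wrist'):
    im,d,i=shot(c); P=cloud(d,i); T=(P-o['ee_pos'])@R; ok=(d>0)&(abs(T[...,0])<.065)&(abs(T[...,0])>.036)&(abs(T[...,1])<.013)&(P[...,2]>.002)
    q=np.c_[T[ok],P[ok][:,2]]
    for zz in range(0,30,3):
        s=q[(q[:,3]>zz/1e3)&(q[:,3]<=zz/1e3+.003)]
        if len(s)>1: print(c,zz,len(s),(s.min(0)*1e3).round(),(s.max(0)*1e3).round())
E
```

```text
[ 0.55323189  0.19888233 -0.03315003] 0.0867079466173971 [ 0.25867864 -0.48007666 -0.06449587]
side 0 23 [-61. -12. -36.   2.] [ 64.  12. -35.   3.]
side 3 11 [-61. -11. -38.   3.] [ 62.  13. -36.   5.]
side 6 3 [-46.   4. -42.   7.] [-44.   8. -40.   9.]
side 9 7 [-51.  -8. -44.   9.] [ 48.   9. -42.  11.]
side 12 10 [-51.  -9. -48.  12.] [ 49.   8. -45.  15.]
side 15 12 [-51.  -9. -51.  16.] [ 55.  10. -49.  18.]
side 18 15 [-46.  -9. -54.  18.] [ 57.   9. -51.  21.]
side 21 17 [-49.  -9. -57.  21.] [ 57.   7. -54.  24.]
side 24 11 [-45.  -8. -60.  24.] [ 56.   9. -57.  27.]
side 27 17 [-50. -10. -63.  27.] [ 57.   9. -60.  30.]
wrist 3 4 [-46. -10. -39.   5.] [ 48.  -3. -38.   6.]
wrist 6 59 [-49. -10. -42.   6.] [ 51.   7. -39.   9.]
wrist 9 88 [-51. -10. -45.   9.] [ 53.   7. -42.  12.]
wrist 12 110 [-55. -10. -48.  12.] [ 55.   8. -45.  15.]
wrist 15 127 [-56. -10. -51.  15.] [ 58.   8. -48.  18.]
wrist 18 125 [-56. -10. -54.  18.] [ 58.   8. -51.  21.]
wrist 21 129 [-56. -10. -57.  21.] [ 58.   8. -54.  24.]
wrist 24 144 [-56. -10. -60.  24.] [ 58.   8. -57.  27.]
wrist 27 140 [-56. -10. -63.  27.] [ 58.   8. -60.  30.]
```

>>> {"fn": "carry_out", "kwargs": {
  "commands": [-1,0.15,0.05,-0.25,0,0,0,-1,0.15,0.05,-0.25,0,0,0,-1,0.15,0.05,-0.25,0,0,0,0.5,0.15,0.05,-0.25,0,0,0,0.5,0.15,0.05,-0.25,0,0,0,0.5,0.15,0.05,-0.25,0,0,0,0.5,0.15,0.05,-0.25,0,0,0,0.5,0.15,0.05,-0.25,0,0,0,0.5,0.15,0.05,-0.25,0,0,0,0.5,0.15,0.05,-0.25,0,0,0,0.5,0.15,0.05,-0.25,0,0,0,0.5,0.15,0.05,-0.25,0,0,0]
}}

```text
time_s: 7.57
ee_pos: [0.5562, 0.1998, -0.0331]
eef_rot: [3.142, -0.0, 1.464]
force: [-0.9, 0.0, 0.4]
grip_width: 0.0581
```

>>> {"fn": "carry_out", "kwargs": {
  "commands": [0.5,0,0,0,0,0,0,0.5,0,0,0,0,0,0,0.5,0,0,2,0,0,0,0.5,0,0,4,0,0,0,0.5,0,0,6,0,0,0,0.5,0,0,6,0,0,0,0.5,0,0,6,0,0,0]
}}

```text
time_s: 8.15
ee_pos: [0.5565, 0.1999, 0.0272]
eef_rot: [3.14, -0.001, 1.464]
force: [-0.2, -0.3, -1.4]
grip_width: 0.0578
```

```bash
python3 - <<'E'
from h import *
o,R=tool(); print(o['ee_pos'],o['grip_width'],o['force'])
im,d,i=shot('wrist','w3'); P=cloud(d,i); z=o['ee_pos'][2]+.035
for r in discs(P,im,zlo=z-.012,zhi=z+.022,box=(.5,.61,.15,.25)): print('held',r)
for r in discs(P,im): print(r)
q=P[(P[...,2]>.088)&(P[...,2]<.105)&(abs(P[...,0]-.5)<.03)&(abs(P[...,1])<.03)]
print('head',len(q),q.min(0) if len(q) else 0,q.max(0) if len(q) else 0)
E
```

```text
[0.55646506 0.19989855 0.02715083] 0.0578141476206383 [-0.22411642 -0.26707804 -1.38166258]
held [np.float64(0.549), np.float64(0.2014), -0.137, 0.0357, 9, 436, 0.0676]
[np.float64(0.395), np.float64(0.1015), 2.395, 0.0264, 185, 1311, 0.0074]
[np.float64(0.3881), np.float64(0.129), -1.686, 0.0116, 185, 2095, 0.0074]
[np.float64(0.4508), np.float64(0.1976), -2.524, 0.0301, 9, 420, 0.0075]
[np.float64(0.4671), np.float64(0.3236), -1.953, 0.0304, 9, 395, 0.0074]
[np.float64(0.5996), np.float64(0.3211), 0.054, 0.0299, 9, 1069, 0.0074]
[np.float64(0.5622), np.float64(0.0518), 2.918, 0.0149, 100, 2197, 0.0084]
head 0 0 0
```

View pics/w3.png

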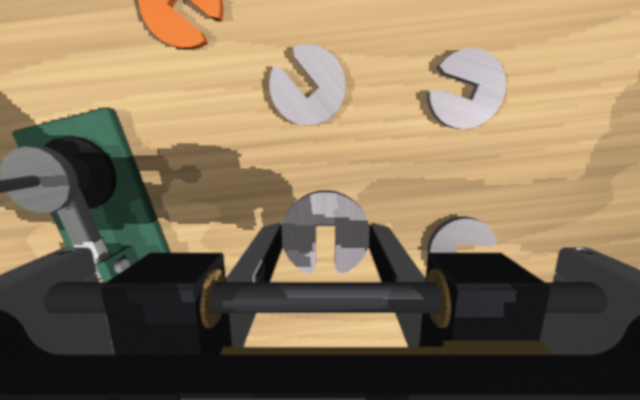

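>>> {"fn": "carry_out", "kwargs": {
  "commands": [0.5,-4,0,0,0,0,0.11,0.5,-8,-1,0,0,0,0.11,0.5,-12,-3,0,0,0,0.11,0.5,-13.6,-6,0,0,0,0.11,0.5,-13.6,-10,0,0,0,0.11,0.5,-13.6,-14,0,0,0,0.11,0.5,-13.6,-18,-0.5,0,0,0.11,0.5,-13.6,-19.9,-0.5,0,0,0.11,0.5,-13.6,-19.9,-0.5,0,0,0.11,0.5,-13.6,-19.9,-0.5,0,0,0.11]
}}

```text
time_s: 9.03
ee_pos: [0.4191, 0.0001, 0.02]
eef_rot: [-3.139, -0.0, 1.572]
force: [0.4, 0.4, -1.5]
grip_width: 0.0579
```

```bash
python3 - <<'E'
from h import *
o,R=tool(); print(o['ee_pos'],o['eef_rot'],o['grip_width'],o['force'])
def head(P): 
    q=P[(P[...,2]>.086)&(P[...,2]<.105)&(abs(P[...,0]-.5)<.022)&(abs(P[...,1])<.022)]
    return (len(q),q.min(0).round(4),q.max(0).round(4),np.median(q,0).round(4)) if len(q) else 0
for c in ('wrist','scene','side'):
    im,d,i=shot(c,c+'4'); P=cloud(d,i); print(c,head(P))
    T=(P-o['ee_pos'])@R; m=(d>0)&(abs(T[...,2]+.0405)<.004)&(abs(T[...,0])<.029)&(abs(T[...,1])<.04)
    if m.any(): print(' disc',T[m].min(0).round(4),T[m].max(0).round(4), P[m][:,2].mean())
cv2.imwrite('pics/v4.png',np.hstack([cv2.imread('pics/wrist4.png'),cv2.resize(cv2.imread('pics/side4.png')[150:280,280:400],(160,173))[:0].reshape(0,0,3) if 0 else np.zeros((400,1,3),np.uint8)]))
E
```

```text
[4.19074453e-01 1.02613577e-04 2.00313308e-02] [-3.13913682e+00 -1.46570790e-04  1.57154125e+00] 0.057866593546083825 [ 0.35472991  0.35546341 -1.53341496]
wrist 0
 disc [-0.0289 -0.0315 -0.0444] [ 0.029   0.0269 -0.0366] 0.06050747436707152
scene (28, array([ 0.4944, -0.0072,  0.0867]), array([0.511 , 0.0093, 0.0982]), array([0.5031, 0.0009, 0.095 ]))
 disc [-0.0272 -0.0304 -0.0444] [ 0.0289  0.0306 -0.0367] 0.06062482731020056
side (26, array([ 0.493 , -0.0076,  0.087 ]), array([0.5071, 0.0109, 0.1003]), array([0.4986, 0.0045, 0.0968]))
 disc [-0.0278 -0.0296 -0.0445] [ 0.0284  0.0279 -0.0365] 0.062121881959052085
```

View pics/v4.png

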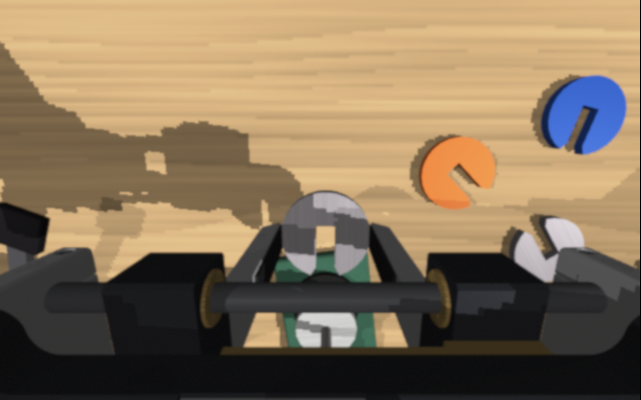

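>>> {"fn": "carry_out", "kwargs": {
  "commands": [0.5,2,0.1,0,0,0,0,0.5,4,0.1,0,0,0,0,0.5,5.5,0.1,0,0,0,0,0.5,7,0.1,0,0,0,0,0.5,8.2,0.1,0,0,0,0,0.5,8.2,0.1,0,0,0,0,0.5,8.2,0.1,0,0,0,0]
}}

```text
time_s: 9.77
ee_pos: [0.5017, 0.0032, 0.0202]
eef_rot: [-3.14, 0.0, 1.576]
force: [2.0, -3.0, -2.2]
grip_width: 0.0578
```

>>> {"fn": "carry_out", "kwargs": {
  "commands": [0.5,0,-0.2,0,0,0,0,0.5,0,-0.2,-0.2,0,0,0,0.5,0,-0.2,-0.25,0,0,0]
}}

```text
time_s: 10.02
ee_pos: [0.5011, 0.0015, 0.0174]
eef_rot: [-3.14, -0.0, 1.577]
force: [-0.6, -0.1, -1.5]
grip_width: 0.0583
```

Release.

>>> {"fn": "carry_out", "kwargs": {
  "commands": [0,0,0,0,0,0,0,-0.6,0,0,0,0,0,0,-0.8,0,0,0,0,0,0,-0.8,0,0,0,0,0,0,-0.8,0,0,0,0,0,0,-0.8,0,0,0,0,0,0]
}}

```text
time_s: 10.52
ee_pos: [0.5011, 0.0015, 0.0176]
eef_rot: [-3.14, -0.0, 1.577]
force: [0.9, -0.1, 1.1]
grip_width: 0.0841
```

>>> {"fn": "carry_out", "kwargs": {
  "commands": [-0.9,0,0,4,0,0,0,-0.9,0,0,8,0,0,0.1,-0.9,-2,3,8.5,0,0,0.2,-1,-5,7,8.5,0,0,0.32,-1,-5,11,8.5,0,0,0.44,-1,-5,15,8.5,0,0,0.56,-1,-5,19.6,7,0,0,0.6,-1,-5,19.6,5,0,0,0.6,-1,-5,19.6,5,0,0,0.6,-1,-5,19.6,5,0,0,0.6]
}}

```text
time_s: 11.35
ee_pos: [0.4504, 0.1974, 0.067]
eef_rot: [-3.138, -0.001, 2.177]
force: [0.3, 0.4, 0.0]
grip_width: 0.0939
```

```bash
cat > look.py <<'E'
from h import *
o,R=tool(); print(o['ee_pos'].round(4),o['eef_rot'].round(3),o['grip_width'])
im,d,i=shot('wrist','wl'); P=cloud(d,i)
for r in discs(P,im):
    if r[4]<30 and r[3]>.025: print('w',[float(x) for x in r])
for c in ('scene','side'):
    im,d,i=shot(c,c+'l'); P=cloud(d,i)
    m=(P[...,2]>.053)&(P[...,2]<.087)&(abs(P[...,0]-.5)<.04)&(abs(P[...,1])<.04); q=P[m]
    if len(q): print(c,'stack',len(q),q.min(0).round(4),q.max(0).round(4),'z95',np.percentile(q[np.hypot(q[:,0]-.5,q[:,1])>.012][:,2],[50,95]).round(4))
    for r in discs(P,im):
        if r[4]<30 and r[3]>.025: print(c,[float(x) for x in r])
E
python3 look.py
```

```text
[0.4504 0.1974 0.067 ] [-3.138e+00 -1.000e-03  2.177e+00] 0.09393233733183408
w [0.4508, 0.1975, -2.516, 0.0301, 9.0, 436.0, 0.0074]
scene stack 240 [ 0.4695 -0.0265  0.0531] [0.5322 0.0324 0.0869] z95 [0.0574 0.06  ]
scene [0.4544, 0.1971, 2.758, 0.0315, 15.0, 1515.0, 0.0073]
scene [0.473, 0.3241, -2.281, 0.0341, 15.0, 1442.0, 0.0075]
scene [0.6053, 0.3245, 1.297, 0.0349, 14.0, 1184.0, 0.0075]
side stack 13 [ 0.4837 -0.0264  0.0586] [0.5089 0.0044 0.0727] z95 [0.0586 0.0587]
side [0.4531, 0.1978, -1.926, 0.0322, 10.0, 669.0, 0.0092]
side [0.6059, 0.3203, 1.559, 0.0314, 10.0, 490.0, 0.0092]
side [0.4677, 0.3231, -1.906, 0.0315, 10.0, 479.0, 0.0093]
```

>>> {"fn": "carry_out", "kwargs": {
  "commands": [-1,0,0,-4,0,0,0,-1,0,0,-8,0,0,0,-1,0,0,-10,0,0,0,-1,0,0,-10.1,0,0,0,0.5,0,0,-10.1,0,0,0,0.5,0,0,-10.1,0,0,0,0.5,0,0,-10.1,0,0,0,0.5,0,0,-10.1,0,0,0,0.5,0,0,-10.1,0,0,0,0.5,0,0,-10.1,0,0,0,0.5,0,0,-10.1,0,0,0,0.5,0,0,-10.1,0,0,0]
}}

```text
time_s: 12.5
ee_pos: [0.4522, 0.1969, -0.0317]
eef_rot: [3.141, 0.001, 2.175]
force: [-1.0, 0.1, 7.0]
grip_width: 0.0574
```

>>> {"fn": "carry_out", "kwargs": {
  "commands": [0.5,0,0,0,0,0,0,0.5,0,0,0.3,0,0,0,0.5,0,0,2,0,0,0,0.5,0,0,4,0,0,0,0.5,0,0,6,0,0,0,0.5,0,0,6,0,0,0]
}}

```text
time_s: 13.0
ee_pos: [0.454, 0.1974, 0.0318]
eef_rot: [3.136, 0.002, 2.175]
force: [0.2, 0.5, -0.4]
grip_width: 0.0235
```

```bash
cat > held.py <<'E'
from h import *
o,R=tool(); print(o['ee_pos'].round(4),o['eef_rot'].round(3),o['grip_width'],o['force'].round(1))
im,d,i=shot('wrist','wh'); P=cloud(d,i); T=(P-o['ee_pos'])@R
m=(d>0)&(T[...,2]<-.028)&(T[...,2]>-.05)&(abs(T[...,0])<.027)&(T[...,1]<.04)&(T[...,1]>-.04)&(P[...,2]>.012)
q=T[m]; print('disc in tool n',len(q),q.min(0).round(4),q.max(0).round(4),'top z',np.median(P[m][:,2]).round(4))
A=np.c_[q[:,:2],np.ones(len(q))]; k=abs(q[:,2]-np.median(q[:,2]))<.004; print('tilt xy',np.linalg.lstsq(A[k],q[k,2],rcond=None)[0].round(3))
E
python3 held.py
```

```text
[0.454  0.1974 0.0318] [3.136e+00 2.000e-03 2.175e+00] 0.02347835599650308 [ 0.2  0.5 -0.4]
disc in tool n 234 [-0.0226 -0.0102 -0.05  ] [ 0.0241  0.0078 -0.0369] top z 0.0775
tilt xy [-0.003 -0.305 -0.049]
```

>>> {"fn": "carry_out", "kwargs": {
  "commands": [-1,0,0,0,0,0,0,-1,0,0,0,0,0,0,-1,0,0,0,0,0,0,-1,0,0,0,0,0,0,-1,0,0,0,0,0,0,-1,0,0,0,0,0,0,-1,0,0,0,0,0,0]
}}

```text
time_s: 13.63
ee_pos: [0.4532, 0.1972, 0.0297]
eef_rot: [3.138, 0.002, 2.175]
force: [-0.2, 0.6, 0.5]
grip_width: 0.0667
```

```bash
python3 look.py
```

```text
[0.4532 0.1972 0.0297] [3.138e+00 2.000e-03 2.175e+00] 0.06670531803471494
w [0.4524, 0.1953, -2.53, 0.0302, 9.0, 427.0, 0.0074]
scene stack 243 [ 0.4697 -0.0265  0.053 ] [0.5315 0.0322 0.0869] z95 [0.0575 0.0601]
scene [0.456, 0.1956, -2.719, 0.0313, 14.0, 1563.0, 0.0077]
scene [0.4708, 0.3226, -1.413, 0.032, 15.0, 1649.0, 0.0079]
scene [0.6075, 0.3216, 2.018, 0.0321, 15.0, 1180.0, 0.0077]
side stack 10 [0.4729 0.0121 0.053 ] [0.4862 0.0318 0.0613] z95 [0.0565 0.0603]
side [0.4541, 0.1954, -2.029, 0.0322, 10.0, 669.0, 0.0094]
side [0.6054, 0.3201, 1.223, 0.0312, 10.0, 472.0, 0.0092]
side [0.4677, 0.323, -1.951, 0.0317, 9.0, 459.0, 0.0092]
```

>>> {"fn": "carry_out", "kwargs": {
  "commands": [-1,-0.1,-0.2,0,0,0,0,-1,-0.1,-0.2,0,0,0,0,-1,-0.1,-0.2,0,0,0,0,-1,-0.1,-0.2,-3,0,0,0,-1,-0.1,-0.2,-5.5,0,0,0,-1,-0.1,-0.2,-6.6,0,0,0,-1,-0.1,-0.2,-6.6,0,0,0,-1,-0.1,-0.2,-6.6,0,0,0,-1,-0.1,-0.2,-6.6,0,0,0]
}}

```text
time_s: 14.53
ee_pos: [0.4525, 0.1952, -0.0358]
eef_rot: [3.137, 0.002, 2.175]
force: [0.6, -0.3, 0.1]
grip_width: 0.0942
```

>>> {"fn": "carry_out", "kwargs": {
  "commands": [-1,0,0,-0.1,0,0,0,0.5,0,0,-0.1,0,0,0,0.5,0,0,-0.1,0,0,0,0.5,0,0,-0.1,0,0,0,0.5,0,0,-0.1,0,0,0,0.5,0,0,-0.1,0,0,0,0.5,0,0,-0.1,0,0,0,0.5,0,0,-0.1,0,0,0,0.5,0,0,-0.1,0,0,0,0.5,0,0,-0.1,0,0,0]
}}

```text
time_s: 15.37
ee_pos: [0.4525, 0.1952, -0.0367]
eef_rot: [3.137, 0.002, 2.175]
force: [0.2, -0.9, 1.1]
grip_width: 0.0586
```

>>> {"fn": "carry_out", "kwargs": {
  "commands": [0.5,0,0,0,0,0,0,0.5,0,0,0,0,0,0,0.5,0,0,2,0,0,0,0.5,0,0,4,0,0,0,0.5,0,0,6.4,0,0,0,0.5,0,0,6.4,0,0,0],
  "force": 45
}}

```text
time_s: 15.87
ee_pos: [0.4544, 0.1959, 0.0308]
eef_rot: [3.132, 0.003, 2.175]
force: [0.2, -0.2, -1.0]
grip_width: 0.0583
```

```bash
python3 held.py
```

```text
[0.4544 0.1959 0.0308] [3.132e+00 3.000e-03 2.175e+00] 0.058257655121537945 [ 0.2 -0.2 -1. ]
disc in tool n 5026 [-0.027  -0.0284 -0.0461] [ 0.027   0.0301 -0.0352] top z 0.075
tilt xy [-0.002  0.004 -0.044]
```

>>> {"fn": "carry_out", "kwargs": {
  "commands": [0.5,3.5,-2,0,-0.004,0.006,-0.1,0.5,7,-4,0,-0.004,0.006,-0.22,0.5,10.5,-6,0,-0.004,0.006,-0.34,0.5,12.6,-9,0,-0.004,0.006,-0.46,0.5,12.6,-13,0,-0.004,0.006,-0.58,0.5,12.6,-17,0,-0.004,0.006,-0.61,0.5,12.6,-19.5,-0.75,-0.004,0.006,-0.61,0.5,12.6,-19.5,-0.75,-0.004,0.006,-0.61,0.5,12.6,-19.5,-0.75,-0.004,0.006,-0.61,0.5,12.6,-19.5,-0.75,-0.004,0.006,-0.61]
}}

```text
time_s: 16.75
ee_pos: [0.579, 0.0011, 0.0202]
eef_rot: [-3.141, 0.004, 1.565]
force: [-0.8, -1.0, -2.7]
grip_width: 0.058
```

```bash
python3 held.py
```

```text
[0.579  0.0011 0.0202] [-3.141  0.004  1.565] 0.057997630817863154 [-0.8 -1.  -2.7]
disc in tool n 5040 [-0.027  -0.0289 -0.0468] [ 0.027   0.0294 -0.0353] top z 0.0642
tilt xy [-0.001  0.005 -0.044]
```

>>> {"fn": "carry_out", "kwargs": {
  "commands": [0.5,0,0,0.5,0,0,0,0.5,-2,0,0.5,0,0,0,0.5,-4,0,0.5,0,0,0,0.5,-6,0,0.5,0,0,0,0.5,-7.8,0,0.5,0,0,0,0.5,-7.8,0,0.5,0,0,0,0.5,-7.8,0,0.5,0,0,0]
}}

```text
time_s: 17.38
ee_pos: [0.5013, 0.0023, 0.0262]
eef_rot: [3.141, 0.005, 1.567]
force: [0.7, -0.2, -1.2]
grip_width: 0.0587
```

```bash
python3 held.py; python3 look.py | grep stack
```

```text
[0.5013 0.0023 0.0262] [3.141 0.005 1.567] 0.05869577897492882 [ 0.7 -0.2 -1.2]
disc in tool n 5565 [-0.027  -0.0321 -0.0499] [ 0.027   0.0298 -0.028 ] top z 0.0701
tilt xy [-0.001  0.003 -0.044]
scene stack 343 [ 0.4723 -0.0376  0.0532] [0.5345 0.0397 0.0861] z95 [0.0701 0.0785]
side stack 251 [ 0.4709 -0.038   0.0531] [0.5323 0.0399 0.0866] z95 [0.0697 0.0818]
```

>>> {"fn": "carry_out", "kwargs": {
  "commands": [0.5,0,-0.1,-0.2,0,0,0,0.5,0,-0.1,-0.35,0,0,0,0.5,0,-0.1,-0.35,0,0,0,0.1,0,-0.1,-0.35,0,0,0,-0.5,0,-0.1,-0.35,0,0,0,-0.8,0,-0.1,-0.35,0,0,0,-0.8,0,-0.1,-0.35,0,0,0,-0.8,0,-0.1,-0.35,0,0,0,-0.8,0,-0.1,-0.35,0,0,0],
  "force": 30
}}

```text
time_s: 18.33
ee_pos: [0.502, 0.0008, 0.0223]
eef_rot: [3.141, 0.005, 1.566]
force: [0.2, 0.5, 0.4]
grip_width: 0.0843
```

>>> {"fn": "carry_out", "kwargs": {
  "commands": [-0.9,0,0,4,0,0,0,-0.9,0,0,8,0,0,-0.12,-0.9,-0.5,3,8,0,0,-0.24,-1,-1,7,8,0,0,-0.36,-1,-1.5,11,8,0,0,-0.48,-1,-2,15,8,0,0,-0.6,-1,-2.5,19,8,0,0,-0.72,-1,-3,23,8,0,0,-0.84,-1,-3.5,27,8,0,0,-0.96,-1,-3.5,31,8,0,0,-1.08,-1,-3.5,32.3,7,0,0,-1.2,-1,-3.5,32.3,7,0,0,-1.32]
}}

```text
time_s: 19.33
ee_pos: [0.4655, 0.3282, 0.0907]
eef_rot: [3.141, 0.006, 0.289]
force: [-0.5, -0.5, -0.4]
grip_width: 0.094
```

>>> {"fn": "carry_out", "kwargs": {
  "commands": [-1,0,0,-2,0,0,-0.12,-1,0,0,-3,0,0,-0.24,-1,0,0,-3,0,0,-0.36,-1,0,0,-3,0,0,-0.48,-1,0,0,-3,0,0,-0.6,-1,0,0,-3,0,0,-0.63,-1,0,0,-3,0,0,-0.63,-1,0,0,-3,0,0,-0.63]
}}

```text
time_s: 20.0
ee_pos: [0.4655, 0.3282, 0.0608]
eef_rot: [3.141, 0.006, -0.339]
force: [0.3, -0.5, -0.4]
grip_width: 0.0941
```

```bash
python3 look.py
```

```text
[0.4655 0.3282 0.0608] [ 3.141  0.006 -0.339] 0.0940764563555652
w [0.682, 0.3932, 0.16, 0.0296, 22.0, 2155.0, 0.0098]
w [0.6049, 0.3211, 1.348, 0.0304, 9.0, 399.0, 0.0073]
w [0.4674, 0.3234, -1.958, 0.0301, 9.0, 433.0, 0.0074]
scene stack 290 [ 0.4717 -0.0266  0.0532] [0.5348 0.0323 0.0856] z95 [0.0652 0.0677]
scene [0.4695, 0.3232, -2.734, 0.0319, 15.0, 1462.0, 0.0076]
scene [0.6062, 0.3209, 1.736, 0.0317, 14.0, 925.0, 0.0076]
side stack 65 [ 0.4713 -0.0312  0.0531] [0.5004 0.0259 0.0853] z95 [0.0637 0.0692]
side [0.605, 0.3208, 1.384, 0.031, 10.0, 512.0, 0.0093]
side [0.4684, 0.323, -1.966, 0.031, 10.0, 457.0, 0.0091]
```

>>> {"fn": "carry_out", "kwargs": {
  "commands": [-1,0.2,-0.5,-3,-0.002,-0.006,-0.048,-1,0.2,-0.5,-6.5,-0.002,-0.006,-0.048,-1,0.2,-0.5,-9,-0.002,-0.006,-0.048,-1,0.2,-0.5,-9.7,-0.002,-0.006,-0.048,-1,0.2,-0.5,-9.7,-0.002,-0.006,-0.048,-1,0.2,-0.5,-9.7,-0.002,-0.006,-0.048]
}}

```text
time_s: 20.65
ee_pos: [0.4677, 0.3233, -0.0358]
eef_rot: [-3.142, -0.001, -0.387]
force: [0.8, 0.5, 0.2]
grip_width: 0.0943
```

>>> {"fn": "carry_out", "kwargs": {
  "commands": [-1,0,0,-0.1,0,0,0,0.5,0,0,-0.1,0,0,0,0.5,0,0,-0.1,0,0,0,0.5,0,0,-0.1,0,0,0,0.5,0,0,-0.1,0,0,0,0.5,0,0,-0.1,0,0,0,0.5,0,0,-0.1,0,0,0,0.5,0,0,-0.1,0,0,0,0.5,0,0,-0.1,0,0,0,0.5,0,0,-0.1,0,0,0,0.5,0,0,-0.1,0,0,0],
  "force": 45
}}

```text
time_s: 21.57
ee_pos: [0.4677, 0.3233, -0.0368]
eef_rot: [-3.142, -0.001, -0.387]
force: [-0.2, -0.4, 1.8]
grip_width: 0.0581
```

>>> {"fn": "carry_out", "kwargs": {
  "commands": [0.5,0,0,2,0,0,0,0.5,0,0,4,0,0,0,0.5,0,0,7.3,0,0,0,0.5,0,0,7.3,0,0,0,0.5,0,0,7.3,0,0,0]
}}

```text
time_s: 21.98
ee_pos: [0.4683, 0.3237, 0.0374]
eef_rot: [-3.139, -0.002, -0.387]
force: [0.0, -0.7, -2.8]
grip_width: 0.0586
```

```bash
python3 held.py
```

```text
[0.4683 0.3237 0.0374] [-3.139e+00 -2.000e-03 -3.870e-01] 0.05857720619807194 [ 0.  -0.7 -2.8]
disc in tool n 5059 [-0.027  -0.0301 -0.0466] [ 0.027   0.0287 -0.0348] top z 0.0815
tilt xy [ 0.002 -0.004 -0.044]
```

>>> {"fn": "carry_out", "kwargs": {
  "commands": [0.5,1,-4,-0.2,0,0,0.12,0.5,2,-8,-0.2,0,0,0.24,0.5,3.25,-12,-0.2,0,0,0.36,0.5,3.25,-16,-0.2,0,0,0.387,0.5,3.25,-20,-0.2,0,0,0.387,0.5,3.25,-23.5,-0.2,0,0,0.387,0.5,3.25,-23.9,-0.2,0,0,0.387,0.5,3.25,-23.9,-0.2,0,0,0.387,0.5,3.25,-23.9,-0.2,0,0,0.387]
}}

```text
time_s: 22.78
ee_pos: [0.4995, 0.0844, 0.0329]
eef_rot: [-3.141, 0.001, -0.001]
force: [-1.0, 0.1, -1.5]
grip_width: 0.0586
```

```bash
python3 held.py
```

```text
[0.4995 0.0844 0.0329] [-3.141e+00  1.000e-03 -1.000e-03] 0.05857082116542113 [-1.   0.1 -1.5]
disc in tool n 5053 [-0.027  -0.0305 -0.0464] [ 0.027   0.0278 -0.0359] top z 0.0771
tilt xy [ 0.001 -0.004 -0.044]
```

>>> {"fn": "carry_out", "kwargs": {
  "commands": [0.5,0.13,-2,0.1,0,0,0,0.5,0.13,-4,0.1,0,0,0,0.5,0.13,-6,0.1,0,0,0,0.5,0.13,-7.5,0.1,0,0,0,0.5,0.13,-8.35,0.1,0,0,0,0.5,0.13,-8.35,0.1,0,0,0,0.5,0.13,-8.35,0.1,0,0,0]
}}

```text
time_s: 23.42
ee_pos: [0.5009, 0.0024, 0.0339]
eef_rot: [-3.141, 0.001, 0.001]
force: [0.1, 0.4, -1.7]
grip_width: 0.0582
```

```bash
python3 held.py; python3 look.py | grep -E "stack|scene|side"
```

```text
[0.5009 0.0024 0.0339] [-3.141e+00  1.000e-03  1.000e-03] 0.058162117023083056 [ 0.1  0.4 -1.7]
disc in tool n 5264 [-0.027  -0.0304 -0.0465] [ 0.027   0.0309 -0.028 ] top z 0.078
tilt xy [ 0.001 -0.004 -0.044]
scene stack 253 [ 0.4786 -0.0267  0.0531] [0.5338 0.0325 0.0813] z95 [0.0744 0.0802]
scene [0.6074, 0.3211, 1.494, 0.0319, 14.0, 893.0, 0.0079]
side stack 385 [ 0.4603 -0.0294  0.053 ] [0.5387 0.0335 0.0863] z95 [0.0785 0.0826]
side [0.6033, 0.3196, 1.226, 0.0324, 10.0, 463.0, 0.0092]
```

>>> {"fn": "carry_out", "kwargs": {
  "commands": [0.5,0,-0.1,-0.2,0,0,0,0.5,0,-0.1,-0.35,0,0,0,0.5,0,-0.1,-0.35,0,0,0,0.1,0,-0.1,-0.35,0,0,0,-0.5,0,-0.1,-0.35,0,0,0,-0.8,0,-0.1,-0.35,0,0,0,-0.8,0,-0.1,-0.35,0,0,0,-0.8,0,-0.1,-0.35,0,0,0,-0.8,0,-0.1,-0.35,0,0,0],
  "force": 30
}}

```text
time_s: 24.37
ee_pos: [0.501, 0.0014, 0.0306]
eef_rot: [-3.141, 0.0, 0.001]
force: [-0.2, 0.5, -0.7]
grip_width: 0.0843
```

>>> {"fn": "carry_out", "kwargs": {
  "commands": [-0.9,0,0,4,0,0,0,-0.9,0,0,7,0,0,-0.05,-0.9,2,3,7,0,0,-0.1,-1,4,6,7,0,0,-0.15,-1,6,9,7,0,0,-0.2,-1,8,13,7,0,0,-0.22,-1,9.5,17,7,0,0,-0.22,-1,10.4,21,7,0,0,-0.22,-1,10.4,25,6,0,0,-0.22,-1,10.4,29,4,0,0,-0.22,-1,10.4,31.9,3,0,0,-0.22,-1,10.4,31.9,3,0,0,-0.22]
}}

```text
time_s: 25.37
ee_pos: [0.6024, 0.3255, 0.0569]
eef_rot: [3.14, 0.004, -0.214]
force: [-0.2, -0.2, 0.2]
grip_width: 0.0938
```

```bash
python3 look.py
```

```text
[0.6024 0.3255 0.0569] [ 3.14   0.004 -0.214] 0.09384233922743702
w [0.605, 0.3211, 1.333, 0.03, 8.0, 432.0, 0.0074]
scene stack 331 [ 0.4735 -0.0268  0.053 ] [0.5358 0.0325 0.0846] z95 [0.0721 0.076 ]
scene [0.6063, 0.3204, 0.968, 0.0318, 14.0, 979.0, 0.0076]
side stack 342 [ 0.4711 -0.0333  0.0535] [0.5328 0.0351 0.0858] z95 [0.0739 0.0771]
side [0.6056, 0.3204, 1.314, 0.0315, 10.0, 483.0, 0.0092]
```

>>> {"fn": "carry_out", "kwargs": {
  "commands": [-1,0.25,-0.45,-3,-0.001,-0.004,0,-1,0.25,-0.45,-6.5,-0.001,-0.004,0,-1,0.25,-0.45,-8.5,-0.001,-0.004,0,-1,0.25,-0.45,-9.3,-0.001,-0.004,0,-1,0.25,-0.45,-9.3,-0.001,-0.004,0,-1,0.25,-0.45,-9.3,-0.001,-0.004,0]
}}

```text
time_s: 26.02
ee_pos: [0.6084, 0.3153, -0.0308]
eef_rot: [-3.141, -0.005, -0.219]
force: [0.2, 0.4, 1.1]
grip_width: 0.0942
```

>>> {"fn": "carry_out", "kwargs": {
  "commands": [-1,-0.3,0.6,-0.2,0,0.005,0,-1,-0.3,0.6,-0.5,0,0.005,0,-1,-0.3,0.6,-0.5,0,0.005,0,-1,-0.3,0.6,-0.5,0,0.005,0]
}}

```text
time_s: 26.35
ee_pos: [0.6056, 0.3215, -0.0353]
eef_rot: [-3.141, -0.001, -0.219]
force: [1.0, -0.2, -0.3]
grip_width: 0.0937
```

>>> {"fn": "carry_out", "kwargs": {
  "commands": [-1,0,0,-0.15,0,0,0,0.5,0,0,-0.15,0,0,0,0.5,0,0,-0.15,0,0,0,0.5,0,0,-0.15,0,0,0,0.5,0,0,-0.15,0,0,0,0.5,0,0,-0.15,0,0,0,0.5,0,0,-0.15,0,0,0,0.5,0,0,-0.15,0,0,0,0.5,0,0,-0.15,0,0,0,0.5,0,0,-0.15,0,0,0,0.5,0,0,-0.15,0,0,0],
  "force": 45
}}

```text
time_s: 27.27
ee_pos: [0.6056, 0.3215, -0.0368]
eef_rot: [-3.141, -0.001, -0.219]
force: [0.4, 0.5, 0.4]
grip_width: 0.0584
```

>>> {"fn": "carry_out", "kwargs": {
  "commands": [0.5,0,0,2,0,0,0,0.5,0,0,4,0,0,0,0.5,0,0,8,0,0,0,0.5,0,0,8,0,0,0,0.5,0,0,8,0,0,0]
}}

```text
time_s: 27.68
ee_pos: [0.6067, 0.3221, 0.0456]
eef_rot: [-3.139, -0.004, -0.219]
force: [0.8, 0.6, -1.9]
grip_width: 0.0584
```

```bash
python3 held.py
```

```text
[0.6067 0.3221 0.0456] [-3.139 -0.004 -0.219] 0.05837822974228009 [ 0.8  0.6 -1.9]
disc in tool n 5018 [-0.027  -0.0278 -0.0463] [ 0.027   0.0309 -0.0357] top z 0.0897
tilt xy [ 0.001 -0.002 -0.044]
```

>>> {"fn": "carry_out", "kwargs": {
  "commands": [0.5,0,-4,0,0,0,0.1,0.5,0,-8,0,0,0,0.2,0.5,0,-12,0,0,0,0.22,0.5,0,-16,0,0,0,0.22,0.5,0,-20,0,0,0,0.22,0.5,0,-24,0,0,0,0.22,0.5,0,-28,0,0,0,0.22,0.5,0,-32,0,0,0,0.22,0.5,0,-36,0,0,0,0.22,0.5,-1,-40,0,0,0,0.22,0.5,-4,-41.7,0,0,0,0.22,0.5,-8,-41.7,0,0,0,0.22]
}}

```text
time_s: 28.73
ee_pos: [0.5245, -0.0986, 0.0414]
eef_rot: [-3.141, 0.001, -0.002]
force: [0.7, -0.8, -0.2]
grip_width: 0.0584
```

>>> {"fn": "carry_out", "kwargs": {
  "commands": [0.5,0,0,0,0,0,0,0.5,0,0,0,0,0,0]
}}

```text
time_s: 28.9
ee_pos: [0.522, -0.0989, 0.0398]
eef_rot: [-3.14, 0.004, -0.004]
force: [0.7, -0.2, -2.4]
grip_width: 0.0584
```

```bash
python3 held.py
```

```text
[ 0.522  -0.0989  0.0398] [-3.14   0.004 -0.004] 0.05843755105937362 [ 0.7 -0.2 -2.4]
disc in tool n 5015 [-0.027  -0.028  -0.0463] [ 0.027   0.0304 -0.035 ] top z 0.084
tilt xy [ 0.001 -0.001 -0.044]
```

>>> {"fn": "carry_out", "kwargs": {
  "commands": [0.5,-1.5,0,0.2,0,-0.004,0.004,0.5,-2.1,0,0.2,0,-0.004,0.004,0.5,-2.1,1,0.2,0,-0.004,0.004,0.5,-2.1,2,0.2,0,-0.004,0.004,0.5,-2.1,2,0.2,0,-0.004,0.004]
}}

```text
time_s: 29.37
ee_pos: [0.5037, -0.0768, 0.0426]
eef_rot: [-3.14, -0.002, 0.003]
force: [-0.3, 0.2, -0.7]
grip_width: 0.0585
```

```bash
python3 held.py
```

```text
[ 0.5037 -0.0768  0.0426] [-3.14e+00 -2.00e-03  3.00e-03] 0.058495604624087205 [-0.3  0.2 -0.7]
disc in tool n 5010 [-0.027  -0.0279 -0.0469] [ 0.027   0.0304 -0.0351] top z 0.0868
tilt xy [ 0.001 -0.003 -0.044]
```

>>> {"fn": "carry_out", "kwargs": {
  "commands": [0.5,-0.3,0,-0.1,0,0,0,0.5,-0.3,1,-0.1,0,0,0,0.5,-0.3,2,-0.1,0,0,0]
}}

```text
time_s: 29.67
ee_pos: [0.5006, -0.0569, 0.0415]
eef_rot: [-3.141, -0.002, 0.002]
force: [-0.1, 0.1, -1.3]
grip_width: 0.0584
```

>>> {"fn": "carry_out", "kwargs": {
  "commands": [0.5,0,1.5,0,0,0,0,0.5,0,3,0,0,0,0,0.5,0,4.5,0,0,0,0,0.5,0,5.8,0,0,0,0,0.5,0,5.9,0,0,0,0,0.5,0,5.9,0,0,0,0]
}}

```text
time_s: 30.17
ee_pos: [0.5006, 0.0029, 0.0415]
eef_rot: [-3.141, -0.002, 0.003]
force: [0.9, -0.2, -1.4]
grip_width: 0.0585
```

```bash
python3 held.py; python3 look.py | grep -E "stack|scene|side"
```

```text
[0.5006 0.0029 0.0415] [-3.141e+00 -2.000e-03  3.000e-03] 0.058479802929218755 [ 0.9 -0.2 -1.4]
disc in tool n 5469 [-0.027  -0.0288 -0.0499] [ 0.0269  0.0308 -0.028 ] top z 0.0856
tilt xy [ 0.001 -0.003 -0.044]
scene stack 261 [ 0.478  -0.0268  0.0531] [0.5364 0.0323 0.087 ] z95 [0.0747 0.0866]
side stack 300 [ 0.4692 -0.0317  0.0532] [0.5362 0.033  0.087 ] z95 [0.0729 0.0867]
```

Bottom 0.0775; lower 3 mm and release, then rise and turn toward the block.

>>> {"fn": "carry_out", "kwargs": {
  "commands": [0.5,0,0,-0.2,0,0,0,0.5,0,0,-0.3,0,0,0,0.5,0,0,-0.3,0,0,0,0.1,0,0,-0.3,0,0,0,-0.5,0,0,-0.3,0,0,0,-0.8,0,0,-0.3,0,0,0,-0.8,0,0,-0.3,0,0,0,-0.8,0,0,-0.3,0,0,0,-0.8,0,0,-0.3,0,0,0],
  "force": 30
}}

```text
time_s: 31.12
ee_pos: [0.5007, 0.0016, 0.0386]
eef_rot: [-3.141, -0.002, 0.001]
force: [-0.3, 0.5, 0.1]
grip_width: 0.0842
```

>>> {"fn": "carry_out", "kwargs": {
  "commands": [-0.8,0,0,4,0,0,0,-0.8,0,0,7,0,0,0,-0.8,0,-4,9,0,0,0,-0.8,0,-8,10,0,0,0,-0.8,-2,-8,10,0,0,0,-0.8,-4,-8,10,0,0,0,0,-7,-10,10,0,0,0,1,-7,-14,10,0,0,0,1,-7,-15,10,0,0,0,1,-7,-15,10,0,0,0,1,-7,-15,10,0,0,0]
}}

```text
time_s: 32.03
ee_pos: [0.4308, -0.1483, 0.1385]
eef_rot: [-3.14, -0.002, 0.0]
force: [-0.5, 0.4, -0.3]
grip_width: 0.055
```

```bash
python3 - <<'E'
from h import *
o,R=tool(); print(o['ee_pos'],o['eef_rot'],o['grip_width'])
S=[]
for c in ('wrist','scene','side'):
    im,d,i=shot(c,c+'9'); P=cloud(d,i)
    q=P[(P[...,2]>.053)&(P[...,2]<.087)&(abs(P[...,0]-.5)<.04)&(abs(P[...,1])<.04)]
    s=q[np.hypot(q[:,0]-.5,q[:,1])>.012]
    if len(s): print(c,'stack',len(s),s.min(0).round(4),s.max(0).round(4),np.percentile(s[:,2],[50,95]).round(4)); t=s[s[:,2]>np.percentile(s[:,2],60)]; print(' top',t.min(0).round(4),t.max(0).round(4))
    for n in ('block','collar','pad'):
        for r in nets.silhouettes(c,n)[:2]:
            p=P[r['region']&(d>0)]; t=p[p[:,2]>.042]
            if len(t) and r['confidence']>.3: print(c,n,round(r['confidence'],2),len(t),np.median(t,0).round(3),t.min(0).round(3),t.max(0).round(3))
a=cv2.imread('pics/scene9.png')[150:230,200:360]; b=cv2.imread('pics/side9.png')[130:240,270:400]
w=cv2.imread('pics/wrist9.png')
cv2.imwrite('pics/v9.png',np.vstack([np.hstack([cv2.resize(a,(400,200)),cv2.resize(b,(240,200))]),w]))
E
```

```text
[ 0.43076745 -0.14833731  0.1384931 ] [-3.14029511e+00 -2.20624283e-03  6.10692837e-05] 0.055027500708227685
wrist stack 3670 [ 0.4696 -0.0293  0.053 ] [0.5301 0.0316 0.0846] [0.0812 0.0826]
 top [ 0.4706 -0.0293  0.0814] [0.5298 0.0286 0.0846]
wrist block 0.87 980 [ 0.425 -0.225  0.047] [ 0.4   -0.257  0.042] [ 0.546 -0.119  0.288]
wrist pad 0.85 770 [ 0.422 -0.222  0.048] [ 0.402 -0.239  0.042] [ 0.452 -0.2    0.05 ]
scene stack 348 [ 0.4734 -0.0267  0.0531] [0.5347 0.0323 0.0864] [0.0794 0.0845]
 top [ 0.4743 -0.0266  0.0806] [0.5341 0.0291 0.0864]
scene block 0.71 595 [ 0.515 -0.253  0.046] [ 0.402 -0.312  0.042] [ 0.58  -0.203  0.051]
scene collar 0.62 99 [ 0.526 -0.263  0.045] [ 0.508 -0.283  0.042] [ 0.546 -0.243  0.049]
scene collar 0.61 46 [ 0.664 -0.108  0.05 ] [ 0.652 -0.117  0.043] [ 0.671 -0.099  0.054]
scene pad 0.64 102 [ 0.428 -0.222  0.047] [ 0.405 -0.242  0.042] [ 0.474 -0.203  0.051]
side stack 357 [ 0.4713 -0.0317  0.0531] [0.5319 0.0334 0.087 ] [0.0767 0.0849]
 top [ 0.4714 -0.0296  0.0815] [0.5302 0.0291 0.087 ]
side block 0.91 310 [ 0.501 -0.239  0.048] [ 0.403 -0.308  0.042] [ 0.576 -0.201  0.054]
side block 0.41 93 [ 0.423 -0.221  0.049] [ 0.401 -0.243  0.042] [ 0.465 -0.2    0.053]
side pad 0.66 84 [ 0.423 -0.221  0.049] [ 0.403 -0.24   0.042] [ 0.465 -0.201  0.053]
side pad 0.42 57 [ 0.526 -0.267  0.048] [ 0.504 -0.283  0.043] [ 0.544 -0.242  0.051]
```

View pics/v9.png

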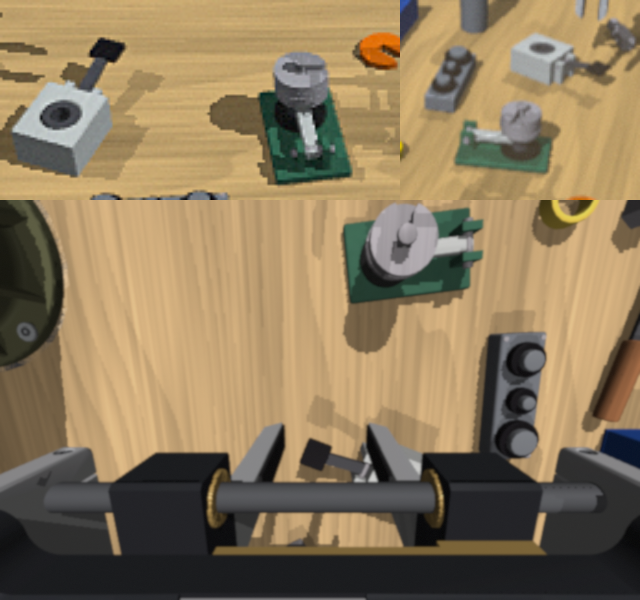

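>>> {"fn": "carry_out", "kwargs": {
  "commands": [1,-0.9,-4,0,0,0,0,1,-0.9,-7.3,-2,0,0,0,1,-0.9,-7.3,-6,0,0,0,1,-0.9,-7.3,-10,0,0,0,1,-0.9,-7.3,-11,0,0,0,1,-0.9,-7.3,-11,0,0,0,1,-0.9,-7.3,-11,0,0,0]
}}

```text
time_s: 33.22
ee_pos: [0.4223, -0.2214, 0.0298]
eef_rot: [-3.141, -0.003, 0.002]
force: [1.0, 0.0, 0.3]
grip_width: 0.0006
```

```bash
cat > tip.py <<'E'
from h import *
o,R=tool(); print(o['ee_pos'].round(4),o['eef_rot'].round(3),o['grip_width'],o['force'].round(1))
for c in ('scene','side','wrist'):
    im,d,i=shot(c,c+'t'); P=cloud(d,i); T=(P-o['ee_pos'])@R; ok=(d>0)&(abs(T[...,0])<.018)&(abs(T[...,1])<.012)&(T[...,2]<.02)&(T[...,2]>-.1)
    print(c,np.histogram(P[ok][:,2]*1000,bins=range(0,80,4))[0])
E
python3 tip.py
```

```text
[ 0.4223 -0.2214  0.0298] [-3.141e+00 -3.000e-03  2.000e-03] 0.0005913966326914866 [1.  0.  0.3]
scene [ 0  0  0  0  0  0  0  0  0  1 13 27 34  1  0  0  0  0  0]
side [ 0  0  0  0  0  0  0  0  0  0  1  6 30  6  0  0  0  1  5]
wrist [  0   0   0   0   0   0   0   0   0   4  38 393 257   0   0   0   1  18
  52]
```

>>> {"fn": "carry_out", "kwargs": {
  "commands": [1,0,0,-1.5,0,0,0,1,0,0,-2.5,0,0,0,1,0,0,-3,0,0,0,1,0,0,-3.5,0,0,0,1,0,0,-3.8,0,0,0,1,0,0,-3.8,0,0,0]
}}

```text
time_s: 33.87
ee_pos: [0.4226, -0.2216, -0.0071]
eef_rot: [3.141, -0.004, 0.002]
force: [-3.3, 0.3, 3.2]
grip_width: 0.0003
```

>>> {"fn": "carry_out", "kwargs": {
  "commands": [1,0,0,-0.4,0,0,0,1,0,0,-0.8,0,0,0,1,0,0,-1.1,0,0,0,1,0,0,-1.1,0,0,0]
}}

```text
time_s: 34.2
ee_pos: [0.4233, -0.222, -0.0151]
eef_rot: [3.14, -0.006, 0.003]
force: [-17.0, 8.7, 44.6]
grip_width: 0.0
```

```bash
python3 - <<'E'
from h import *
o=ctrl.get_obs(); print(o['ee_pos'],o['force'])
for c in ('wrist','scene','side'):
    im,d,i=shot(c); P=cloud(d,i)
    m=(np.hypot(P[...,0]-.5255,P[...,1]+.262)<.022)&(P[...,2]>.04)&(P[...,2]<.075)
    print(c,m.sum(),np.percentile(P[m][:,2],[5,50,95]).round(4) if m.any() else 0, P[m].min(0).round(3) if m.any() else 0,P[m].max(0).round(3) if m.any() else 0)
E
```

```text
[ 0.42334555 -0.22201181 -0.01506868] [-17.03726951   8.74574993  44.59321621]
wrist 2907 [0.0447 0.063  0.0645] [ 0.504 -0.28   0.04 ] [ 0.545 -0.24   0.065]
scene 204 [0.044 0.06  0.066] [ 0.508 -0.282  0.042] [ 0.547 -0.241  0.068]
side 133 [0.0469 0.0616 0.068 ] [ 0.505 -0.282  0.044] [ 0.547 -0.241  0.069]
```

>>> {"fn": "carry_out", "kwargs": {
  "commands": [1,0,0,2,0,0.006,0,1,0,0,6,0,0.006,0,0,0,0,10,0,0.006,0,-0.5,4,-1,10,0,0.006,0,-0.5,8,-3,10,0,0.006,0,-0.5,10.2,-4,8,0,0.006,0,-0.5,10.2,-4,7,0,0.006,0,-0.5,10.2,-4,7,0,0.006,0]
}}

```text
time_s: 35.02
ee_pos: [0.5247, -0.2614, 0.0524]
eef_rot: [-3.141, 0.004, 0.003]
force: [0.1, -0.0, -0.8]
grip_width: 0.0366
```

```bash
cat > col.py <<'E'
from h import *
o,R=tool(); print(o['ee_pos'].round(4),o['eef_rot'].round(3),o['grip_width'])
for c in ('wrist','scene','side'):
    im,d,i=shot(c,c+'c'); P=cloud(d,i)
    m=(np.hypot(P[...,0]-.5255,P[...,1]+.262)<.03)&(P[...,2]>.0615)&(P[...,2]<.067); q=P[m]
    if len(q)>5:
        ctr,r=cv2.minEnclosingCircle((q[:,:2]*1000).astype(np.float32)); print(c,len(q),ctr,r,np.median(q[:,2]))
E
python3 col.py
```

```text
[ 0.5247 -0.2614  0.0524] [-3.141e+00  4.000e-03  3.000e-03] 0.03659221930774445
wrist 1502 (524.5144653320312, -263.5192565917969) 20.937307357788086 0.06326412292275799
scene 75 (528.2171020507812, -264.0746154785156) 21.59538459777832 0.0633556461961348
side 51 (526.0636596679688, -263.0532531738281) 22.720701217651367 0.06487668679905721
```

>>> {"fn": "carry_out", "kwargs": {
  "commands": [-0.7,0,-0.2,0,0,0,0,-0.7,0,-0.2,0,0,0,0,-0.7,0,-0.2,0,0,0,0,-0.7,0,-0.2,0,0,0,0,-0.7,0,-0.2,0,0,0,0,-0.7,0,-0.2,-2,0,0,0,-0.7,0,-0.2,-3.7,0,0,0,-0.7,0,-0.2,-4,0,0,0,-0.7,0,-0.2,-4,0,0,0]
}}

```text
time_s: 35.92
ee_pos: [0.5245, -0.2635, 0.0152]
eef_rot: [3.141, 0.001, 0.003]
force: [-0.3, 0.6, 0.7]
grip_width: 0.0798
```

>>> {"fn": "carry_out", "kwargs": {
  "commands": [-0.7,0,0,-0.4,0,0,0,-0.7,0,0,-0.4,0,0,0,0.8,0,0,-0.4,0,0,0,0.8,0,0,-0.4,0,0,0,0.8,0,0,-0.4,0,0,0,0.8,0,0,-0.4,0,0,0,0.8,0,0,-0.4,0,0,0,0.8,0,0,-0.4,0,0,0,0.8,0,0,-0.4,0,0,0,0.8,0,0,-0.4,0,0,0],
  "force": 45
}}

```text
time_s: 36.75
ee_pos: [0.5246, -0.2635, 0.0113]
eef_rot: [3.14, 0.001, 0.003]
force: [-0.2, -0.5, 1.3]
grip_width: 0.041
```

>>> {"fn": "carry_out", "kwargs": {
  "commands": [0.8,0,0,0,0,0,0,0.8,0,0,2,0,0,0,0.8,0,0,6,0,0,0,0.8,0,0,9,0,0,0,0.8,0,0,9,0,0,0]
}}

```text
time_s: 37.17
ee_pos: [0.5269, -0.2648, 0.1075]
eef_rot: [3.136, -0.006, 0.003]
force: [0.4, -1.4, -0.9]
grip_width: 0.0415
```

```bash
cat > hc.py <<'E'
from h import *
o,R=tool(); print(o['ee_pos'].round(4),o['eef_rot'].round(3),o['grip_width'],o['force'].round(1))
for c in ('wrist','scene','side'):
    im,d,i=shot(c,c+'h'); P=cloud(d,i); T=(P-o['ee_pos'])@R
    m=(d>0)&(abs(T[...,0])<.0195)&(abs(T[...,1])<.024)&(T[...,2]>-.065)&(T[...,2]<0.005); q=T[m]
    print(c,len(q),q.min(0).round(4),q.max(0).round(4),'z hist from -.065 step .005',np.histogram(q[:,2],bins=np.arange(-.065,.006,.005))[0])
    if c=='wrist':
        t=q[(q[:,2]<-.045)&(q[:,2]>-.06)]; print('top',t.min(0).round(4),t.max(0).round(4),np.median(t[:,2]))
E
python3 hc.py
```

```text
[ 0.5269 -0.2648  0.1075] [ 3.136e+00 -6.000e-03  3.000e-03] 0.041522142805998155 [ 0.4 -1.4 -0.9]
wrist 3261 [-0.0195 -0.0211 -0.0541] [ 0.0195  0.0203 -0.0232] z hist from -.065 step .005 [   0    0 2222  239  224  189  190  162   35    0    0    0    0    0]
top [-0.0195 -0.0208 -0.0541] [ 0.0195  0.0203 -0.045 ] -0.05189223882317803
scene 132 [-0.0185 -0.022  -0.0522] [ 0.0194  0.0188 -0.0179] z hist from -.065 step .005 [ 0  0 10 46 11 12 14 15 18  6  0  0  0  0]
side 159 [-0.0191 -0.0238 -0.0619] [ 0.0194  0.0187 -0.019 ] z hist from -.065 step .005 [ 2  0 10 49 30 17 16 17 15  3  0  0  0  0]
```

>>> {"fn": "carry_out", "kwargs": {
  "commands": [0.8,-0.5,4,0.3,0.005,0.006,0,0.8,-1,8,0.3,0.005,0.006,0,0.8,-2,12,0.3,0.005,0.006,0,0.8,-2.6,15,0.3,0.005,0.006,0,0.8,-2.6,16.5,0.3,0.005,0.006,0,0.8,-2.6,16.5,0.3,0.005,0.006,0,0.8,-2.6,16.5,0.3,0.005,0.006,0]
}}

```text
time_s: 37.9
ee_pos: [0.4975, -0.0979, 0.102]
eef_rot: [-3.137, 0.01, 0.004]
force: [-0.1, -0.3, -1.9]
grip_width: 0.0409
```

```bash
python3 hc.py; python3 - <<'E'
from h import *
for c in ('wrist','scene','side'):
    im,d,i=shot(c,c+'s'); P=cloud(d,i)
    q=P[(P[...,2]>.0915)&(P[...,2]<.1)&(abs(P[...,0]-.5)<.014)&(abs(P[...,1])<.014)]
    if len(q)>3:
        ctr,r=cv2.minEnclosingCircle((q[:,:2]*1000).astype(np.float32)); print(c,'head',len(q),np.round(ctr,1),round(r,1),q.mean(0).round(4))
    q=P[(P[...,2]>.0795)&(P[...,2]<.0855)&(abs(P[...,0]-.5)<.04)&(abs(P[...,1])<.04)]
    if len(q)>3:
        ctr,r=cv2.minEnclosingCircle((q[:,:2]*1000).astype(np.float32)); print(c,'disc',len(q),np.round(ctr,1),round(r,1))
E
```

```text
[ 0.4975 -0.0979  0.102 ] [-3.137  0.01   0.004] 0.0409226358490677 [-0.1 -0.3 -1.9]
wrist 3264 [-0.0195 -0.0212 -0.054 ] [ 0.0195  0.0207 -0.0231] z hist from -.065 step .005 [   0    0 2230  244  214  195  180  170   31    0    0    0    0    0]
top [-0.0195 -0.0212 -0.054 ] [ 0.0195  0.0207 -0.045 ] -0.05191774523973931
scene 118 [-0.0192 -0.0195 -0.0556] [ 0.0195  0.0212 -0.0223] z hist from -.065 step .005 [ 0  3 48 17  8 12 11 16  3  0  0  0  0  0]
side 197 [-0.0194 -0.0216 -0.0577] [ 0.0192  0.0232 -0.0245] z hist from -.065 step .005 [ 0 22 60 32 23 22 23 14  1  0  0  0  0  0]
wrist head 412 [499.4   1.1] 8.5 [0.4994 0.0009 0.0952]
wrist disc 3717 [500.2   1.1] 30.0
scene head 27 [502.    1.1] 9.2 [0.503  0.0009 0.0953]
scene disc 185 [503.2   1.6] 31.1
side head 22 [500.6   2.3] 8.8 [0.4999 0.003  0.0966]
side disc 169 [5.015e+02 4.000e-01] 31.9
```

>>> {"fn": "carry_out", "kwargs": {
  "commands": [0.8,0.2,4,0.2,-0.005,-0.01,0,0.8,0.2,8,0.2,-0.005,-0.01,0,0.8,0.2,9.9,0.2,-0.005,-0.01,0,0.8,0.2,9.9,0.2,-0.005,-0.01,0,0.8,0.2,9.9,0.2,-0.005,-0.01,0,0.8,0.2,9.9,0.2,-0.005,-0.01,0]
}}

```text
time_s: 38.7
ee_pos: [0.5001, -0.0007, 0.1048]
eef_rot: [3.141, -0.001, 0.001]
force: [0.2, -1.0, -1.6]
grip_width: 0.0411
```

```bash
python3 - <<'E'
from h import *
o,R=tool(); print(o['ee_pos'].round(4),o['eef_rot'].round(3),o['grip_width'])
im,d,i=shot('wrist','ws'); P=cloud(d,i); T=(P-o['ee_pos'])@R
q=P[(P[...,2]>.0915)&(P[...,2]<.1)&(abs(P[...,0]-.5)<.014)&(abs(P[...,1])<.014)]; print('head',len(q),q.mean(0) if len(q) else 0)
q=P[(abs(T[...,2]+.052)<.003)&(abs(T[...,0])<.03)&(abs(T[...,1])<.025)]
q=q[(abs(((q-o['ee_pos'])@R)[:,0])<.0195)]
ctr,r=cv2.minEnclosingCircle((q[:,:2]*1000).astype(np.float32)); print('collar',ctr,r,q.min(0),q.max(0))
cv2.imwrite('pics/ws_c.png',cv2.resize(im[150:300,220:430],None,fx=2.5,fy=2.5))
E
```

```text
[ 0.5001 -0.0007  0.1048] [ 3.141e+00 -1.000e-03  1.000e-03] 0.04111377699160461
head 0 0
collar (499.57958984375, -0.7423888444900513) 20.927522659301758 [ 0.48051664 -0.02094529  0.15388349] [0.51949953 0.02000868 0.1591232 ]
```

View pics/ws_c.png

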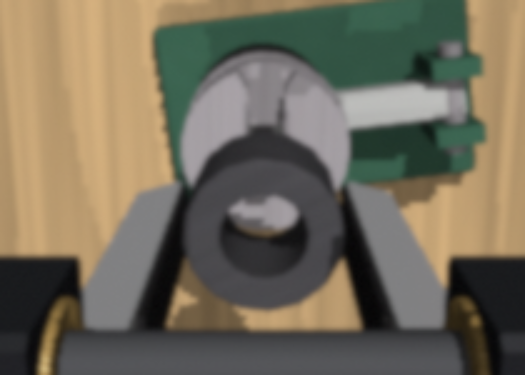

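>>> {"fn": "carry_out", "kwargs": {
  "commands": [0.8,-0.03,0.18,-1,0,0,0,0.8,-0.03,0.18,-2,0,0,0,0.8,-0.03,0.18,-2.5,0,0,0,0.8,-0.03,0.18,-2.5,0,0,0]
}}

```text
time_s: 39.08
ee_pos: [0.4988, 0.0005, 0.078]
eef_rot: [3.141, 0.002, -0.0]
force: [-0.2, 0.3, -0.7]
grip_width: 0.0411
```

>>> {"fn": "carry_out", "kwargs": {
  "commands": [0.8,0.07,0.06,0,0,0,0,0.8,0.07,0.06,0,0,0,0,0.8,0.07,0.06,-0.5,0,0,0,0.8,0.07,0.06,-0.9,0,0,0,0.8,0.07,0.06,-0.9,0,0,0]
}}

```text
time_s: 39.5
ee_pos: [0.4991, 0.0012, 0.0681]
eef_rot: [3.141, 0.003, 0.0]
force: [0.0, 0.6, -2.2]
grip_width: 0.0408
```

>>> {"fn": "carry_out", "kwargs": {
  "commands": [0.8,0.03,0,-0.4,0,-0.003,0,0.8,0.03,0,-0.7,0,-0.003,0,0.8,0.03,0,-0.75,0,-0.003,0,0.8,0.03,0,-0.75,0,-0.003,0]
}}

```text
time_s: 39.83
ee_pos: [0.4993, 0.0012, 0.0604]
eef_rot: [3.141, 0.0, 0.0]
force: [-0.7, -0.4, -2.0]
grip_width: 0.0411
```

Bottom ≈0.0824; release.

>>> {"fn": "carry_out", "kwargs": {
  "commands": [0.5,0,0,-0.05,0,0,0,0,0,0,-0.05,0,0,0,-0.7,0,0,-0.05,0,0,0,-0.7,0,0,0,0,0,0,-0.7,0,0,0,0,0,0,-0.7,0,0,0,0,0,0,-0.7,0,0,0,0,0,0],
  "force": 30
}}

```text
time_s: 40.42
ee_pos: [0.4993, 0.0012, 0.0605]
eef_rot: [3.141, 0.0, 0.0]
force: [0.0, 0.3, 0.3]
grip_width: 0.0769
```

>>> {"fn": "carry_out", "kwargs": {
  "commands": [-0.7,0,0,3,0,0,0,-0.7,0,0,6,0,0,0,-0.7,0,0,8,0,0,0,-0.7,4,-2,8,0,0,0,0,8,-5,8,0,0,0,1,12,-8,8,0,0,0,1,15,-11,8,0,0,0,1,16.3,-15,8,0,0,0,1,16.3,-15.6,6,0,0,0,1,16.3,-15.6,4,0,0,0,1,16.3,-15.6,2,0,0,0,1,16.3,-15.6,2,0,0,0]
}}

```text
time_s: 41.42
ee_pos: [0.6603, -0.1548, 0.0756]
eef_rot: [-3.14, 0.007, -0.001]
force: [-1.2, -0.5, -1.5]
grip_width: 0.0301
```

```bash
cat > fin.py <<'E'
from h import *
o,R=tool(); print(o['ee_pos'].round(4),o['eef_rot'].round(3),o['grip_width'],o['force'].round(1))
for c in ('wrist','scene','side'):
    im,d,i=shot(c,c+'f'); P=cloud(d,i)
    near=(abs(P[...,0]-.5)<.045)&(abs(P[...,1])<.045)
    for n,lo,hi in (('collar top',.107,.118),('disc',.079,.0865)):
        q=P[near&(P[...,2]>lo)&(P[...,2]<hi)]
        if len(q)>5: ctr,r=cv2.minEnclosingCircle((q[:,:2]*1000).astype(np.float32)); print(c,n,len(q),np.round(ctr,1),round(r,1),np.median(q[:,2]).round(4))
    m=(P[...,2]>.046)&(P[...,2]<.06)&(abs(P[...,0]-.665)<.03)&(P[...,1]<-.07)&(P[...,1]>-.24)
    k,l,st,_=cv2.connectedComponentsWithStats(m.astype(np.uint8))
    for j in range(1,k):
        if st[j,4]>15:
            q=P[l==j]; ctr,r=cv2.minEnclosingCircle((q[:,:2]*1000).astype(np.float32)); print(c,'key',st[j,4],np.round(ctr,1),round(r,1),np.median(q[:,2]).round(4))
a=cv2.imread('pics/scenef.png')[140:260,200:380]; b=cv2.imread('pics/sidef.png')[130:240,270:400]
cv2.imwrite('pics/vf.png',np.vstack([np.hstack([cv2.resize(a,(360,240)),cv2.resize(b,(280,240))]),cv2.resize(cv2.imread('pics/wristf.png'),(640,340)) ]))
E
python3 fin.py
```

```text
[ 0.6603 -0.1548  0.0756] [-3.14e+00  7.00e-03 -1.00e-03] 0.030052350605094067 [-1.2 -0.5 -1.5]
wrist collar top 739 [500.9 -11.7] 16.4 0.111
wrist disc 1849 [502.1  -7.1] 29.4 0.0815
wrist key 578 [ 658.  -109.1] 11.8 0.0502
wrist key 225 [ 660.  -156.7] 7.7 0.05
wrist key 823 [ 662.2 -204.2] 15.7 0.0502
scene collar top 111 [ 5.014e+02 -3.000e-01] 22.1 0.1111
scene disc 119 [504.7   1.8] 30.8 0.0819
scene key 58 [ 660.7 -108.2] 11.9 0.0503
scene key 101 [ 665.2 -204.3] 17.1 0.0501
scene key 25 [ 661. -157.] 7.8 0.0505
side collar top 116 [500.5   1.9] 22.1 0.1128
side disc 101 [499.9   1.6] 30.4 0.0835
side key 49 [ 667.6 -203.4] 18.7 0.0517
side key 16 [ 662.8 -153.2] 10.8 0.0511
side key 36 [ 657.7 -110.3] 14.1 0.0514
```

View pics/vf.png

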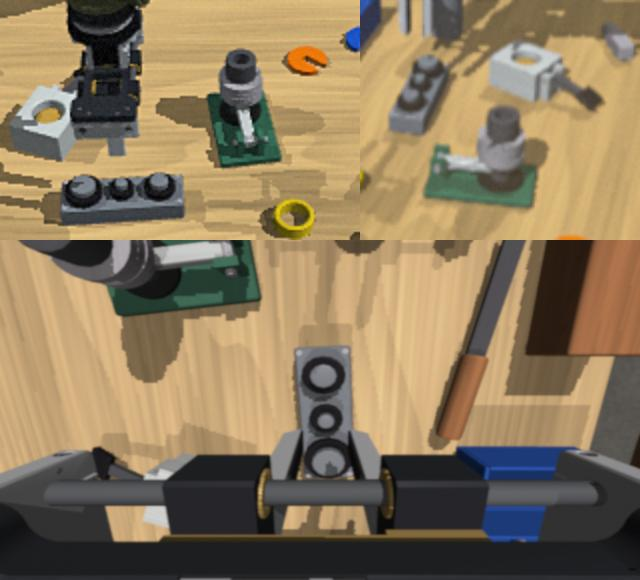

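>>> {"fn": "carry_out", "kwargs": {
  "commands": [1,0,-0.2,0,0,-0.007,0,1,0,-0.2,-2,0,-0.007,0,1,0,-0.2,-4,0,-0.007,0,1,0,-0.2,-5.3,0,-0.007,0,1,0,-0.2,-5.5,0,-0.007,0,1,0,-0.2,-5.5,0,-0.007,0]
}}

```text
time_s: 42.07
ee_pos: [0.6628, -0.1566, 0.0271]
eef_rot: [3.141, -0.008, 0.001]
force: [0.1, 0.1, 0.1]
grip_width: 0.0004
```

>>> {"fn": "carry_out", "kwargs": {
  "commands": [1,-0.2,0,-0.8,0,0.006,0,1,-0.2,0,-1.2,0,0.006,0,1,-0.2,0,-1.2,0,0.006,0]
}}

```text
time_s: 42.32
ee_pos: [0.6606, -0.1566, 0.0146]
eef_rot: [3.141, -0.001, 0.001]
force: [-0.4, 0.0, -0.1]
grip_width: 0.0006
```

Press in small increments.

>>> {"fn": "carry_out", "kwargs": {
  "commands": [1,0,0,-0.3,0,0,0,1,0,0,-0.5,0,0,0,1,0,0,-0.7,0,0,0,1,0,0,-0.75,0,0,0]
}}

```text
time_s: 42.65
ee_pos: [0.6611, -0.1567, 0.0077]
eef_rot: [3.141, -0.003, 0.001]
force: [-0.5, 0.1, 7.8]
grip_width: 0.0004
```

>>> {"fn": "carry_out", "kwargs": {
  "commands": [1,0,0,-0.1,0,0,0,1,0,0,-0.15,0,0,0,1,0,0,-0.15,0,0,0]
}}

```text
time_s: 42.9
ee_pos: [0.6612, -0.1568, 0.0075]
eef_rot: [3.141, -0.003, 0.001]
force: [-6.1, 0.7, 12.5]
grip_width: 0.0004
```

>>> {"fn": "carry_out", "kwargs": {
  "commands": [1,0,0,2,0,0.003,0,1,0,0,3,0,0.003,0,1,-0.2,3,3,0,0.003,0,1,-0.2,4.75,3,0,0.003,0,1,-0.2,4.75,2,0,0.003,0,1,-0.2,4.75,1,0,0.003,0,1,-0.2,4.75,0.8,0,0.003,0,1,-0.2,4.75,0.8,0,0.003,0]
}}

```text
time_s: 43.57
ee_pos: [0.6584, -0.1101, 0.0139]
eef_rot: [3.141, 0.002, -0.0]
force: [-0.0, -0.0, 0.8]
grip_width: 0.0003
```

>>> {"fn": "carry_out", "kwargs": {
  "commands": [1,0,0,-0.3,0,0,0,1,0,0,-0.5,0,0,0,1,0,0,-0.7,0,0,0,1,0,0,-0.8,0,0,0,1,0,0,-0.8,0,0,0,1,0,0,-0.8,0,0,0]
}}

```text
time_s: 44.07
ee_pos: [0.6588, -0.111, 0.0075]
eef_rot: [3.14, 0.001, -0.001]
force: [-5.0, -1.1, 12.9]
grip_width: 0.0005
```

>>> {"fn": "carry_out", "kwargs": {
  "commands": [1,0,0,2,0,0,0,1,0,0,3.5,0,0,0,1,0.2,-4,3.5,0,0,0,1,0.4,-8,3.5,0,0,0,1,0.4,-9.3,3.5,0,0,0,1,0.4,-9.3,2,0,0,0,1,0.4,-9.3,1,0,0,0,1,0.4,-9.3,0.8,0,0,0,1,0.4,-9.3,0.8,0,0,0]
}}

```text
time_s: 44.82
ee_pos: [0.6622, -0.2031, 0.0143]
eef_rot: [3.141, 0.003, -0.0]
force: [0.0, 0.0, 0.6]
grip_width: -0.0001
```

>>> {"fn": "carry_out", "kwargs": {
  "commands": [1,0,0,-0.3,0,0,0,1,0,0,-0.5,0,0,0,1,0,0,-0.7,0,0,0,1,0,0,-0.8,0,0,0,1,0,0,-0.8,0,0,0,1,0,0,-0.8,0,0,0]
}}

```text
time_s: 45.32
ee_pos: [0.6628, -0.2026, 0.0076]
eef_rot: [3.141, 0.002, 0.0]
force: [-1.0, 3.0, 8.7]
grip_width: 0.0004
```

Press a touch more, then retreat and check.

>>> {"fn": "carry_out", "kwargs": {
  "commands": [1,0,0,-0.12,0,0,0,1,0,0,-0.12,0,0,0,1,0,0,-0.12,0,0,0,1,0,0,3,0,0,0,1,0,0,7,0,0,0,1,0,0,10,0,0,0,1,-10,-2,12,0,0,0,1,-10,-2,12,0,0,0,1,-10,-2,12,0,0,0,1,-10,-2,12,0,0,0]
}}

```text
time_s: 46.15
ee_pos: [0.5604, -0.2236, 0.1295]
eef_rot: [3.14, 0.0, -0.001]
force: [1.2, -0.7, 0.2]
grip_width: 0.0006
```

```bash
python3 fin.py
```

```text
[ 0.5604 -0.2236  0.1295] [ 3.14e+00  0.00e+00 -1.00e-03] 0.0005674834676030614 [ 1.2 -0.7  0.2]
wrist key 475 [ 657.2 -109. ] 12.0 0.0501
wrist key 193 [ 659.6 -157.2] 7.9 0.0499
wrist key 676 [ 662.1 -204.9] 16.0 0.0502
scene collar top 114 [501.6   1.3] 22.0 0.1112
scene disc 115 [504.2   1.1] 31.1 0.0818
scene key 57 [ 660.8 -110.8] 12.6 0.05
scene key 102 [ 665.1 -205.9] 16.4 0.0505
scene key 26 [ 663.7 -155.9] 8.1 0.0508
side collar top 116 [500.9   2.6] 22.3 0.1128
side disc 101 [501.2   2.4] 30.8 0.0833
side key 52 [ 661.4 -202.1] 17.0 0.0522
side key 17 [ 661.7 -153. ] 10.3 0.0517
side key 38 [ 661.  -106.1] 17.6 0.0517
```

View pics/vf.png

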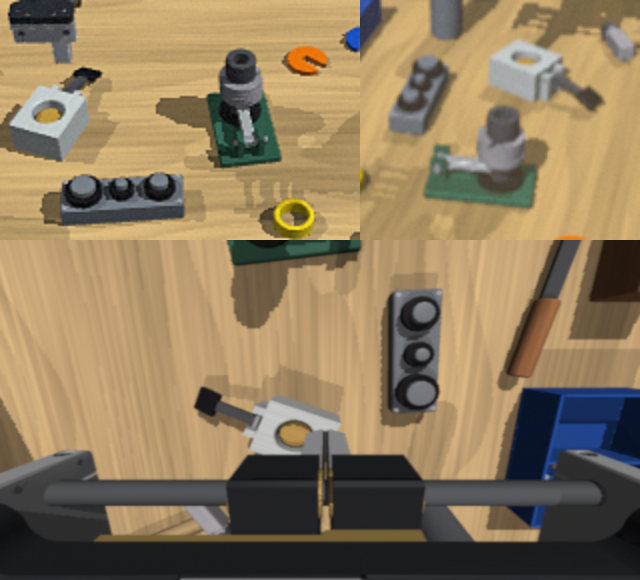

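Collar flat on the four-disc stack, keys up, robot clear. Handing in.

```bash
python3 -c "
from station import ticket
print(ticket.hand_in())"
```

```text
the job is handed in; nothing more can be done
None
```

I finished the whole job and handed it in at about 46 s of the 210 s allowed; the hand-in gives no verdict. All four grey weights are on the stem with their slots a quarter turn apart (as set while I held each one). The collar is on top of them. I pressed the small, middle and big keys in that order, one at a time.

- **Last checks:** The top of the weight stack reads about 82 mm, as four weights on the pan should. The collar's top reads about 112 mm, flat, and within about 2 mm of the stem axis. All three keys are back up at 50 mm, and the robot is clear of everything.
- **Not measured directly:** I judged each key fully down from its travel and from the force rising past 8 N, since the joint values can't be read. I did not re-measure the bystanders at the end, but none showed signs of being touched.
- **What went wrong:** The reported tool point lies about 38 mm beyond the real fingertips, so my first grasp closed in the air above the weight. I corrected for this from the camera depth. A second grasp slipped because it was too shallow, and I redid it a little deeper. Pressing the ejector lever against its stop briefly read about 45 N upward at the wrist, on the fingertips.

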